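# Load a battery cell behind a lift-off door with sprung hinge pins

### The job

Load the loose grey battery cell into the grey test box. Pinch the two red tabs of the box's blue door together so that both sprung hinge pins draw in, lift the door straight off and lay it flat on the green mat; lay the cell flat on the black pad in the middle of the box; then drop the door back into its hinge the way it was and let both pins spring out into their ears. Put the door and the cell down, do not let them fall.

Things in the scene. Friction and masses are not known exactly. Their poses are not given: they have to be found in the camera images.
- tabs (a point): Pinch point of the blue door: midway between its two upright red tabs, 31 mm above the hinge axis, axes as the door. Tabs: 16 mm wide (x), 4 mm thick (y), from 9 to 42 mm above the axis; outer faces 60 mm apart when free, 36 mm when pressed fully together. Fingertips must stay over 9 mm above the axis (barrel below). Nothing stands beside the tabs.
- panel (a point): Middle of the door's blue panel (126 mm in x, 172 mm in y, 4 mm thick), 80 mm to +x of the hinge axis and level with it; axes as the door.
- door: Loose blue door, about 0.17 kg. Origin on the hinge axis, mid-barrel, 31 mm below point tabs; x to the panel, y along the steel barrel (14 mm dia, 120 mm long), z up. Laid on a flat surface it rests level on barrel and rubber feet, axis 7 mm up.
- pin_left (a joint): Draw of the brass pin at the door's +y barrel end: 0 = sprung out, standing 12 mm out of the barrel; 0.012 m = fully in (tab pressed to the middle). Each spring pushes back with 3 N at first, 6.6 N when fully in: pinch and carry the door with 15 to 30 N.
- pin_right (a joint): The same for the pin at the door's -y end.
- test_box: Fixed grey open-topped box, 130 mm (x) by 180 mm (y) and 39.5 mm high, walls 6 mm, origin at the centre of its underside. The hinge lies along its -x side. Inner floor 6 mm up, with a black pad on it.
- hinge_seat (a point): Where the door's origin sits when home (axes as the box, door axes agree): 77 mm to -x of the box origin, 42 mm above the bench. The barrel drops from above into two flared cradles (1 mm play in x) between two ears with flared tops 23 mm above the axis (2.5 mm play at each barrel end); pins spring into 10 mm windows in the ears; the panel rests on the rim.
- pad (a point): Middle of the top of the black rubber pad in the box, 90 mm (x) by 110 mm (y), 8 mm above the bench; axes as the box.
- cell_mid (a point): Centre of the dark grey flat battery cell, 45 mm (x) by 60 mm (y) by 9 mm thick, lying flat on the bench; 40 g. Take it across its 45 mm width.
- cell: The same cell; origin at the centre of its underside.
- mat_top (a point): Middle of the top face of the fixed green mat, 165 mm (x) by 180 mm (y), 4 mm thick, lying on the bench: the place to lay the door; z up.

How it is judged (in metres and radians):
On the way, in this order (a step that is already met when the one before it is completed fails the run):
1. the door is off its hinge and lies flat on the green mat, its panel's middle within 60 mm of the mat's in x and y, let go (x of panel in the frame of mat_top between -0.06 and 0.06 m and y of panel in the frame of mat_top between -0.06 and 0.06 m and z of panel in the frame of mat_top between 0 and 0.014 m and angle between door's own z axis and vertical below 0.1 rad and linear speed of door below 0.02 m/s and contact force between the fingers and door below 0.1 N), for 0.2 s.
2. the cell lies flat on the pad in the middle of the box, let go (x of cell_mid in the frame of pad between -0.02 and 0.02 m and y of cell_mid in the frame of pad between -0.025 and 0.025 m and z of cell_mid in the frame of pad between 0.001 and 0.007 m and linear speed of cell below 0.02 m/s and contact force between the fingers and cell below 0.1 N), for 0.2 s.
3. the door is back in its hinge with both pins out (x of panel in the frame of hinge_seat between 0.076 and 0.084 m and y of panel in the frame of hinge_seat between -0.005 and 0.005 m and z of panel in the frame of hinge_seat between -0.004 and 0.004 m and angle between the y axis of door and the y axis of test_box, either way round below 0.05 rad and angle between the z axis of door and the z axis of test_box, either way round below 0.05 rad and value of joint each of pin_left, pin_right below 0.003 m and linear speed of door below 0.02 m/s and contact force between the fingers and door below 0.1 N), for 0.2 s.
At the end, for the whole second after the job is handed in: The cell lies flat on the pad in the box, its centre within 20 mm (x) and 25 mm (y) of the pad's middle. The door is home: panel middle within 4 mm in x and z and 5 mm in y of its place on the box, turned less than 0.05 rad, both pins sprung out to under 3 mm of draw. Both are at rest and let go (all of step 2 and all of step 3); the robot touches nothing.
It fails at once if the door or the cell falls freely (over 0.7 m/s, about 25 mm, out of the fingers) ((linear speed of door above 0.7 m/s and contact force between the fingers and door below 0.1 N) or (linear speed of cell above 0.7 m/s and contact force between the fingers and cell below 0.1 N)).
It also fails if it takes over 64 s, if anything falls off the work surface, if the arm or the gripper's body presses on something with over 40 N, if the wrist force passes 120 N, or if a joint passes its speed limit or range.

### The arm

A 6-joint arm with a two-finger parallel gripper is mounted at the origin on the work surface; the furniture and walls round the work are solid. World frame = base frame: x ahead of the robot, y to its left, z up, the work surface at z = 0. Lengths are in mm, angles in rad, forces in N, time in s.
With the tool pointing down it reaches from about 275 to 825 mm from the base axis. Payload 5.2 kg.
Tool frame: the origin (TCP) lies at the very end of the fingers, on their centre line; the grasp point (between the pads) lies grip_depth behind it (grip_depth is the distance from the TCP to the grasp point, in mm); y points along the fingers, x is the direction in which the jaws open and shut, and the axes are right-handed (so a half turn about y gives the same grasp; the last joint's range is limited). The gripper opens to 93 mm and grips with 3 to 60 N. Pads are 15 mm wide; open, the fingers measure 128 mm over their backs; the gripper's body (75 mm by 188 mm) begins 65 mm behind the grasp point.
Start: joints at [-0.203, 0.259, 1.535, -0, 1.348, -0.203], TCP at [550.005, 0.023, 218.653] pointing down, gripper open.
Joint ranges: [-3.14, 3.14], [-0.91, 2.08], [0.19, 2.58], [-1.22, 4.36], [0.22, 2.71], [-3.12, 3.12]. Speed limits (rad/s): [2.57, 2.57, 3.14, 3.14, 3.14, 3.14].

### API

Orientations are given as a rotation vector (axis times angle).
In Python, from rig import * gives the robot as it stands. The module is installed in compiled form; this text tells all that it offers.
- The arm moves only by the tool send_rows, never from a script. Its argument "increments" is a list of rows, each an object of numbers: "x", "y", "z": the shift along the world's x, y, z in units of 0.2 m (1.0 is 0.2 m); "ax", "ay", "az": the turn, a rotation vector about the world's x, y, z in units of 2 pi rad (1.0 is 2 pi rad); "gripper": the closure, from 0 (fully open) to 1 (shut). A call has 1 to 12 rows; each row is the pose to reach, as a shift and turn from the pose commanded when the call began, turning the shorter way round; what a row does not reach only later rows make up. A row lasts 1/8 s, in which the tool goes at most 62.5 mm and 10.7 degrees, less where a joint would pass 70% of its speed; a pose out of reach is approached as far as the arm can. A call with a number of a shift or a turn outside -1 to 1 is refused whole. A call with a gripper value outside its range is refused whole. The fingers move at their own pace and stop on an object; "grip_force" is the grip in N (left out, the last holds). Time passes only in rows, so rows that repeat a pose let the fingers close. It gives the time, the measured TCP pose, the force and the opening at its end, in the units of the state.
- get_obs(): the state, without advancing time (a new reading comes with each control period).
- get_image(name): name is "scene" or "side" or "wrist"; returns the picture (480x640x3 uint8, blue, green, red); there is no depth.
- calibration(name): a dict with "K" (3x3 intrinsics, pixels), "cam_to_world" (4x4, takes a point from camera to world coordinates). Camera axes: x right, y down, z forward; pixel columns grow to the right and rows downward; lengths in mm; the calibration is good to about 2 mm. A picture is of the moment at which its call begins: read the wrist's pose just before it. calibration takes no time and is no camera call; for the wrist camera it gives the pose at the moment of the call.
- finish_job(): hands the job in, once; it reports no verdict.
Trained networks look in the newest picture that a camera, given by its name, has taken for a name from the list of things; names that differ only in an ending like _2 or _b are one class to them, and where a whole thing is asked for, a point or a joint stands for the part that bears it (a point fixed in the world has none). Each returns a list of dicts, best first, with "score" (0 to 1); they miss things now and then, are a little off and sometimes report something else, mostly with a low value. They report only what shows in the picture. A call takes as long as a camera call.
- find_in(camera, name): "xyz" ([x, y, z] in mm, in world coordinates, good to about 4 mm: the middle of the surface that is visible of it).
- tip_of(camera, name): "xyz" ([x, y, z] in mm, in world coordinates, good to about 4 mm: a listed point, or the origin of a listed thing).
The state is a dict: "time_s": time; "qpos": joint angles; "qd": joint speeds; "joint_efforts": joint torques, N m; "tool_pos": TCP position; "eef_rot": TCP orientation; "force": force on the tool from outside, world axes, zero at the start; "moment": the same for the moment, N m; "width": finger opening in mm.
Only numpy, scipy, OpenCV 4.12 (cv2) and the standard library are available. Lean on these libraries where they do the work, as an engineer would, in place of code of your own. Each camera call takes 0.05 s, during which the arm holds its last target.

## Working session

There is one attempt and no reset: what is moved stays moved. The work goes in short steps, Python scripts to look and compute and a tool call to move; the robot and the scene stay as the last step left them, time stands still between calls to the robot, and variables do not carry over. Pictures are saved under pics/ and viewed, and the job is handed in when it is done.

Besides the shell and the picture viewer there is one more tool, called after "Emit:" as name(argument=value, ...) on one line, values as JSON. send_rows: Moves the arm, as the interface text tells. Shifts and turns lie within -1 to 1; 1 stands for 0.2 m of shift or 2 pi rad of turn. Its arguments: {"type":"object","properties":{"increments":{"type":"array"},"grip_force":{"type":"number"}},"required":["increments"]}

```bash
mkdir -p pics; python3 - <<'E'
from rig import *
import cv2
o=get_obs();print(o)
for c in ["scene","side","wrist"]:
    cv2.imwrite(f"pics/a_{c}.png",get_image(c))
    k=calibration(c);print(c,k["K"],k["cam_to_world"])
for c in ["scene","side"]:
    for n in ["tabs","panel","door","test_box","hinge_seat","pad","cell_mid","cell","mat_top"]:
        print(c,n,[( [round(float(v)) for v in d["xyz"]],round(d["score"],2)) for d in tip_of(c,n)[:3]])
print(get_obs()["time_s"])
E
```

```text
{'time_s': 0.0, 'qpos': array([-2.02790319e-01,  2.59317211e-01,  1.53610302e+00,  3.79633538e-06,
        1.34798491e+00, -2.02786874e-01]), 'qd': array([-0.00054635, -0.00055974, -0.00359227, -0.00150799,  0.00020814,
        0.00042933]), 'joint_efforts': array([ 2.41929010e-04, -4.37298238e+01, -2.84004611e+01,  7.19661056e-02,
        4.11791797e-02, -1.14769305e-04]), 'tool_pos': array([5.49445902e+02, 1.44119859e-01, 2.17823585e+02]), 'eef_rot': array([-1.57042721e+00,  1.39706833e-03,  1.39033381e-03]), 'force': array([ 0.03988356, -0.04707203,  0.51940579]), 'moment': array([0.00163506, 0.01432285, 0.06355491]), 'width': 93.27427206599344}
scene [[596.48925635   0.         303.82344781]
 [  0.         596.48925635 247.57508622]
 [  0.           0.           1.        ]] [[ 8.89065271e-01 -2.58951887e-01  3.77500814e-01 -6.55937514e+00]
 [-4.57749372e-01 -4.93272491e-01  7.39694371e-01 -1.08837899e+03]
 [-5.33448593e-03 -8.30437337e-01 -5.57086504e-01  8.04503697e+02]
 [ 0.00000000e+00  0.00000000e+00  0.00000000e+00  1.00000000e+00]]
side [[557.30889483   0.         326.8576
[... 794 characters left out ...]
58)]
scene panel [([504, -99, 43], 0.88)]
scene door [([418, -106, 47], 0.59)]
scene test_box [([500, -97, -2], 0.89)]
scene hinge_seat [([424, -102, 40], 0.9)]
scene pad [([421, -108, 70], 0.71)]
scene cell_mid [([549, -351, 4], 0.64)]
scene cell [([544, -357, 3], 0.83)]
scene mat_top [([492, 126, 6], 0.98)]
side tabs [([419, -106, 74], 0.73)]
side panel [([500, -100, 42], 0.57), ([418, -108, 45], 0.52)]
side door [([423, -107, 42], 0.67)]
side test_box [([419, -107, 44], 0.5)]
side hinge_seat [([427, -103, 43], 0.9), ([420, -109, 72], 0.61)]
side pad []
side cell_mid [([420, -106, 71], 0.6), ([546, -352, 2], 0.55)]
side cell [([546, -351, 1], 0.63)]
side mat_top [([489, 129, 3], 0.9)]
1.05
```

View pics/a_scene.png

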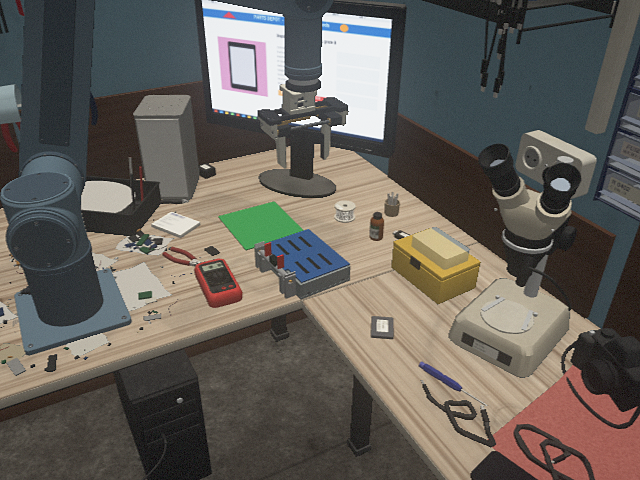

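View pics/a_side.png

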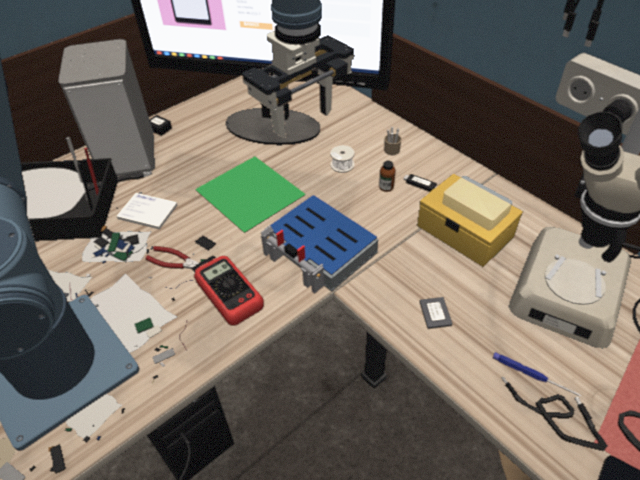

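View pics/a_wrist.png

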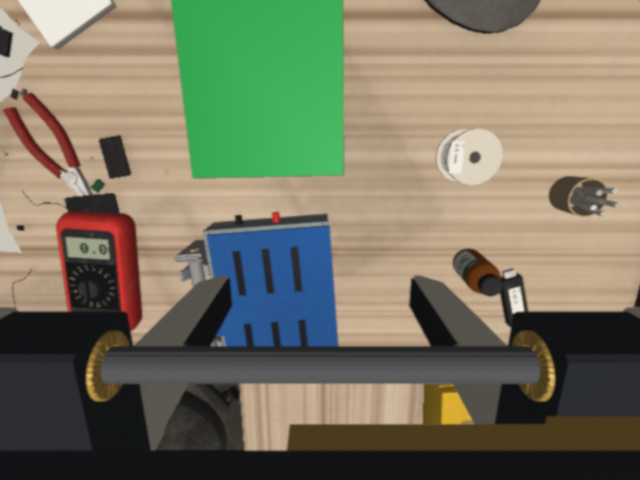

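The pictures show the box with its blue door at scene (310,260), with the red tabs at (265-280,255). The mat is at (260,225) and the cell at (382,327). Next I'll fit the outlines on their known planes to get the yaws.

```bash
cat > h.py <<'E'
import numpy as np, cv2
def proj(cal,px,z):
    K=cal["K"];T=cal["cam_to_world"]
    p=np.atleast_2d(px).astype(float)
    d=np.c_[(p[:,0]-K[0,2])/K[0,0],(p[:,1]-K[1,2])/K[1,1],np.ones(len(p))]@T[:3,:3].T
    s=(z-T[2,3])/d[:,2]
    return T[:3,3]+d*s[:,None]
def pix(cal,P):
    K=cal["K"];T=cal["cam_to_world"];q=(np.atleast_2d(P)-T[:3,3])@T[:3,:3]
    return np.c_[K[0,0]*q[:,0]/q[:,2]+K[0,2],K[1,1]*q[:,1]/q[:,2]+K[1,2]]
def blob(mask,cal,z,near=None,r=200):
    n,l,st,ce=cv2.connectedComponentsWithStats(mask.astype(np.uint8))
    best=None
    for i in range(1,n):
        if st[i,4]<30: continue
        c=proj(cal,ce[i],z)[0]
        if near is not None and np.hypot(*(c[:2]-near))>r: continue
        if best is None or st[i,4]>st[best,4]: best=i
    m=(l==best).astype(np.uint8)
    cs,_=cv2.findContours(m,cv2.RETR_EXTERNAL,cv2.CHAIN_APPROX_NONE)
    c=max(cs,key=cv2.contourArea).reshape(-1,2)
    return proj(cal,c,z)[:,:2],c
def rect(W):
    return cv2.minAreaRect(W.astype(np.float32))
E
python3 - <<'E'
from rig import *
from h import *
for c in ["scene","side","wrist"]:
    im=cv2.imread(f"pics/a_{c}.png");cal=calibration(c)
    h=cv2.cvtColor(im,cv2.COLOR_BGR2HSV)
    blue=(h[...,0]>100)&(h[...,0]<125)&(h[...,1]>130)&(h[...,2]>60)
    green=(h[...,0]>50)&(h[...,0]<80)&(h[...,1]>120)
    for n,m,z,ne in [("door",blue,44,(500,-100)),("mat",green,4,(490,127))]:
        try:
            W,p=blob(m,cal,z,ne,80);print(c,n,rect(W))
        except Exception as e: print(c,n,e)
s=cv2.imread("pics/a_scene.png");t=cv2.imread("pics/a_side.png")
A=cv2.resize(s[220:310,240:400],(800,450),interpolation=cv2.INTER_CUBIC)
B=cv2.resize(s[290:360,340:440],(800,560),interpolation=cv2.INTER_CUBIC)
C=cv2.resize(t[190:300,250:390],(763,600),interpolation=cv2.INTER_CUBIC)
D=cv2.resize(t[280:350,390:490],(800,560),interpolation=cv2.INTER_CUBIC)
for n,i in zip("ABCD",(A,B,C,D)): cv2.imwrite(f"pics/crop{n}.png",i)
E
```

```text
scene door ((495.78619384765625, -101.29106903076172), (131.35250854492188, 171.38999938964844), 4.492066860198975)
scene mat ((487.0513916015625, 122.99372863769531), (161.3675537109375, 179.17494201660156), 1.204139232635498)
side door ((496.9165344238281, -100.4577407836914), (130.6639862060547, 169.1920166015625), 4.604408264160156)
side mat ((488.9425354003906, 125.34625244140625), (161.0462646484375, 176.29190063476562), 1.2537797689437866)
wrist door ((497.1746520996094, -82.0247802734375), (132.7694854736328, 139.37876892089844), 4.281919956207275)
wrist mat ((490.9229736328125, 122.25202941894531), (163.0574493408203, 167.32374572753906), 0.9909406304359436)
```

View pics/cropC.png

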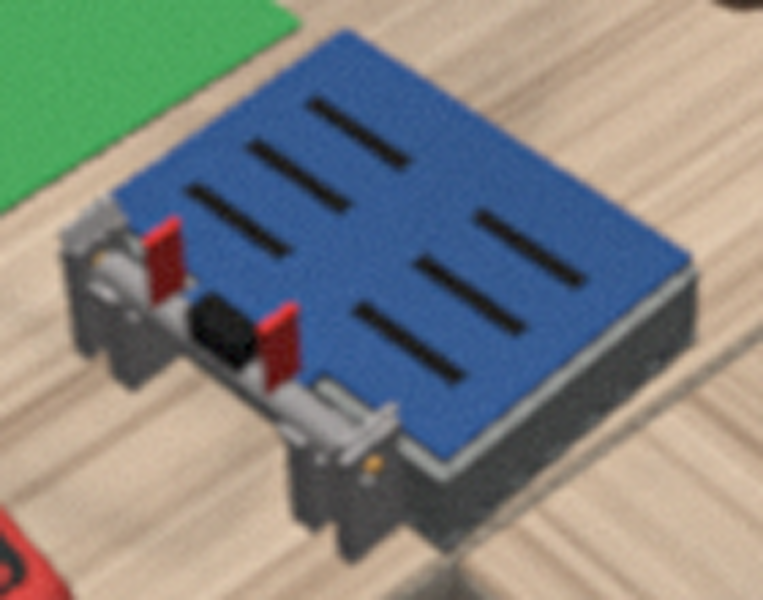

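View pics/cropA.png

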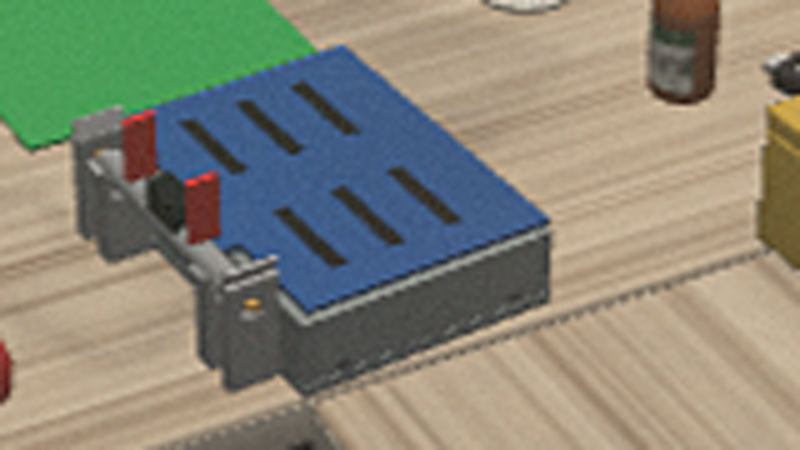

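View pics/cropD.png

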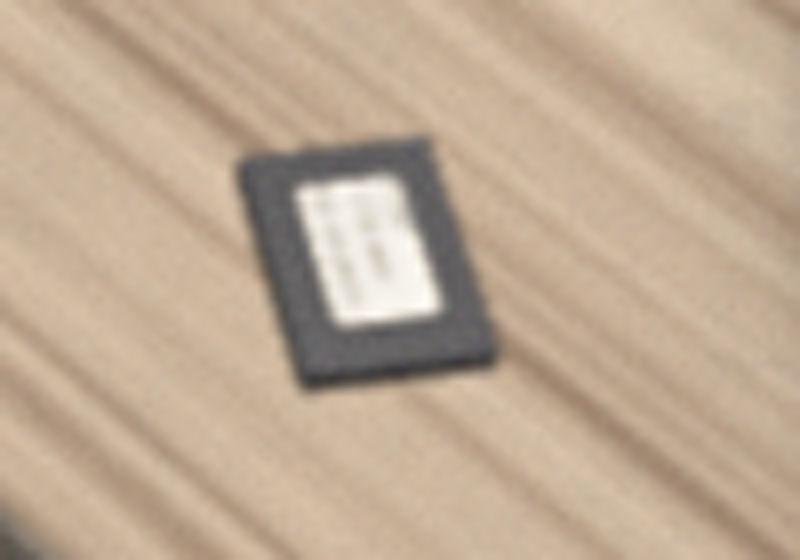

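The door yaw is about +4.4°, consistent across three cameras. The tabs are near (420,-107,73), which agrees with the networks. I'll turn the jaws along door y, with the camera on the panel side, and go above the tabs.

Emit:
send_rows(increments=[{"x":-0.65,"y":-0.535,"z":-0.15,"az":-0.238},{"x":-0.65,"y":-0.535,"z":-0.15,"az":-0.238},{"x":-0.65,"y":-0.535,"z":-0.15,"az":-0.238},{"x":-0.65,"y":-0.535,"z":-0.15,"az":-0.238},{"x":-0.65,"y":-0.535,"z":-0.15,"az":-0.238},{"x":-0.65,"y":-0.535,"z":-0.15,"az":-0.238},{"x":-0.65,"y":-0.535,"z":-0.15,"az":-0.238},{"x":-0.65,"y":-0.535,"z":-0.15,"az":-0.238},{"x":-0.65,"y":-0.535,"z":-0.15,"az":-0.238},{"x":-0.65,"y":-0.535,"z":-0.15,"az":-0.238,"gripper":0.18},{"x":-0.65,"y":-0.535,"z":-0.15,"az":-0.238,"gripper":0.18},{"x":-0.65,"y":-0.535,"z":-0.15,"az":-0.238,"gripper":0.18}], grip_force=30)

```text
$.increments[0]: bad value
```

```bash
python3 - <<'E'
import rig
print([n for n in dir(rig) if not n.startswith('__')], getattr(rig,'grip_depth',None))
from rig import *
from h import *
o=get_obs();print(o["tool_pos"],o["eef_rot"],o["width"],o["qpos"],o["time_s"])
cal=calibration("wrist");im=get_image("wrist");cv2.imwrite("pics/b_wrist.png",im);np.savez("b.npz",**cal)
h=cv2.cvtColor(im,cv2.COLOR_BGR2HSV)
blue=(h[...,0]>100)&(h[...,0]<125)&(h[...,1]>130)&(h[...,2]>60)
W,p=blob(blue,cal,44);print(rect(W))
for n in ["tabs","panel","door","hinge_seat","test_box"]:
    print(n,[(np.round(d["xyz"],1),round(d["score"],2)) for d in tip_of("wrist",n)[:2]])
E
```

```text
['IKError', 'calibration', 'find_in', 'finish_job', 'get_image', 'get_obs', 'grip_depth', 'tip_of'] 18.8
[5.50015546e+02 7.77279753e-03 2.18650752e+02] [-1.57080690e+00  3.18602040e-05 -5.97127095e-05] 93.11199552906926 [-2.02818117e-01  2.58604735e-01  1.53499860e+00 -6.96082383e-06
  1.34796982e+00 -2.02758282e-01] 1.05
((500.6122741699219, -77.28141784667969), (138.65219116210938, 132.43003845214844), 89.99767303466797)
tabs []
panel [(array([504. , -96.6,  40.5]), 0.7)]
door []
hinge_seat []
test_box []
```

View pics/b_wrist.png

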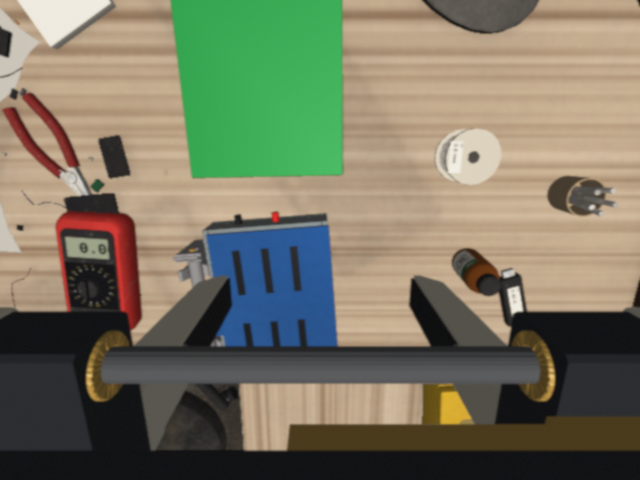

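The move was refused, probably because a row needs every key. I'll send it again in full.

Emit:
send_rows(increments=[{"x":-0.65,"y":-0.535,"z":-0.15,"ax":0,"ay":0,"az":-0.238,"gripper":0},{"x":-0.65,"y":-0.535,"z":-0.15,"ax":0,"ay":0,"az":-0.238,"gripper":0},{"x":-0.65,"y":-0.535,"z":-0.15,"ax":0,"ay":0,"az":-0.238,"gripper":0},{"x":-0.65,"y":-0.535,"z":-0.15,"ax":0,"ay":0,"az":-0.238,"gripper":0},{"x":-0.65,"y":-0.535,"z":-0.15,"ax":0,"ay":0,"az":-0.238,"gripper":0},{"x":-0.65,"y":-0.535,"z":-0.15,"ax":0,"ay":0,"az":-0.238,"gripper":0},{"x":-0.65,"y":-0.535,"z":-0.15,"ax":0,"ay":0,"az":-0.238,"gripper":0.18},{"x":-0.65,"y":-0.535,"z":-0.15,"ax":0,"ay":0,"az":-0.238,"gripper":0.18},{"x":-0.65,"y":-0.535,"z":-0.15,"ax":0,"ay":0,"az":-0.238,"gripper":0.18},{"x":-0.65,"y":-0.535,"z":-0.15,"ax":0,"ay":0,"az":-0.238,"gripper":0.18},{"x":-0.65,"y":-0.535,"z":-0.15,"ax":0,"ay":0,"az":-0.238,"gripper":0.18}], grip_force=30)

```text
time_s: 2.72
tool_pos: [420.0, -107.0, 188.7]
eef_rot: [-1.245, 1.152, -1.152]
force: [0.4, 1.1, 0.1]
width: 76.7
```

```bash
python3 - <<'E'
from rig import *
from h import *
o=get_obs();print(o["tool_pos"],o["eef_rot"],o["width"],o["qpos"],o["time_s"])
cal=calibration("wrist");im=get_image("wrist");cv2.imwrite("pics/c_wrist.png",im);np.savez("c.npz",**cal)
h=cv2.cvtColor(im,cv2.COLOR_BGR2HSV)
blue=(h[...,0]>100)&(h[...,0]<125)&(h[...,1]>130)&(h[...,2]>60)
W,p=blob(blue,cal,44);print(rect(W))
for n in ["tabs","panel","door","hinge_seat","test_box"]:
    print(n,[(np.round(d["xyz"],1),round(d["score"],2)) for d in tip_of("wrist",n)[:2]])
E
```

```text
[ 419.99902085 -106.95950919  188.66397125] [-1.24479644  1.15198407 -1.1520048 ] 76.65841725344349 [-5.07888103e-01  7.07764240e-02  1.84121342e+00  2.89347701e-06
  1.22958956e+00  9.85503444e-01] 2.725
((496.2319030761719, -98.11965942382812), (135.49990844726562, 170.23594665527344), 4.439731121063232)
tabs [(array([ 421.6, -101.9,   72.3]), 0.97), (array([490.6, 120.6,   5.3]), 0.41)]
panel [(array([502.7, -97.6,  40.8]), 0.73)]
door [(array([ 418.9, -106. ,   45. ]), 0.82)]
hinge_seat []
test_box []
```

View pics/c_wrist.png

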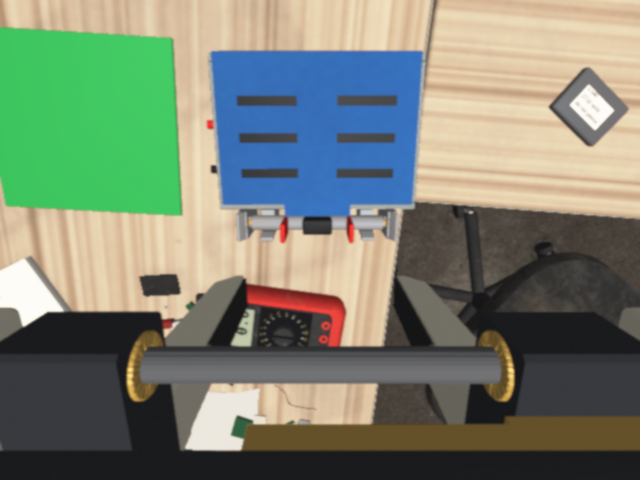

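```bash
cat > red.py <<'E'
from h import *
def reds(im,cal,z,lim=(100,330)):
    h=cv2.cvtColor(im,cv2.COLOR_BGR2HSV)
    m=((h[...,0]<8)|(h[...,0]>172))&(h[...,1]>150)&(h[...,2]>80)
    n,l,st,ce=cv2.connectedComponentsWithStats(m.astype(np.uint8))
    for i in range(1,n):
        if st[i,4]>25:
            x,y,w,hh,a=st[i]
            print(st[i],np.round(ce[i],1),np.round(proj(cal,[[x,y+hh/2],[x+w-1,y+hh/2],[x+w/2,y],[x+w/2,y+hh-1]],z)[:,:2],1).tolist())
E
python3 - <<'E'
from red import *
cal=dict(np.load("c.npz"));im=cv2.imread("pics/c_wrist.png")
reds(im,cal,80)
h=cv2.cvtColor(im,cv2.COLOR_BGR2HSV)
blue=(h[...,0]>100)&(h[...,0]<125)&(h[...,1]>130)&(h[...,2]>60)
for r in [60,80,120,160,195]:
    c=np.where(blue[r])[0]; print(r,c.min(),c.max(),np.round(proj(cal,[[c.min(),r],[c.max(),r]],44)[:,:2],1).tolist())
print(cal["cam_to_world"])
cv2.imwrite("pics/c_crop.png",cv2.resize(im[190:250,220:420],(800,240),interpolation=cv2.INTER_CUBIC))
E
```

```text
[207 121   6   7  38] [209.6 124. ] [[500.4, -15.2], [500.6, -18.9], [503.0, -17.4], [498.7, -17.4]]
[280 218   7  25 123] [283.4 230. ] [[422.0, -73.9], [422.4, -78.8], [432.7, -76.2], [412.4, -77.2]]
[348 218   6  25 104] [350.1 230.2] [[426.3, -129.4], [426.6, -133.5], [436.9, -130.8], [416.7, -132.9]]
[ 246  285   99   62 2297] [302.5 307. ] [[341.9, -47.5], [348.6, -133.7], [374.8, -89.3], [315.2, -92.8]]
[162 320  11   8  61] [166.5 323.1] [[328.3, 26.6], [329.0, 17.8], [332.7, 21.6], [325.7, 21.9]]
60 212 421 [[551.3, -8.6], [564.5, -178.2]]
80 214 419 [[536.4, -10.1], [549.5, -178.9]]
120 217 416 [[505.2, -12.5], [518.3, -181.2]]
160 220 413 [[472.1, -15.0], [485.2, -183.7]]
195 223 411 [[441.4, -17.6], [454.5, -186.5]]
[[ 7.72826777e-02 -9.58911138e-01 -2.72977686e-01  4.95924064e+02]
 [-9.97009050e-01 -7.41689876e-02 -2.17236101e-02 -1.00906581e+02]
 [ 5.84533145e-04  2.73840082e-01 -9.61775061e-01  3.55305658e+02]
 [ 0.00000000e+00  0.00000000e+00  0.00000000e+00  1.00000000e+00]]
```

View pics/c_crop.png

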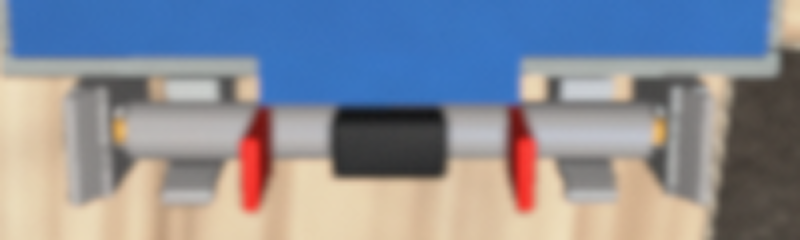

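```bash
python3 - <<'E'
from h import *
cal=dict(np.load("c.npz"));im=cv2.imread("pics/c_wrist.png")
t=np.array([420,-106.96,188.66]);y=np.radians(-85.68);j=np.array([np.cos(y),np.sin(y),0])
for w in [-38.33,0,38.33]: print(w,pix(cal,t+j*w))
cv2.imwrite("pics/c_crop2.png",cv2.resize(im[255:355,200:440],(792,330),interpolation=cv2.INTER_CUBIC))
E
```

```text
-38.33 [[246.775171   291.24651384]]
0 [[320.19161745 291.36096476]]
38.33 [[393.57391303 291.47536243]]
```

View pics/c_crop2.png

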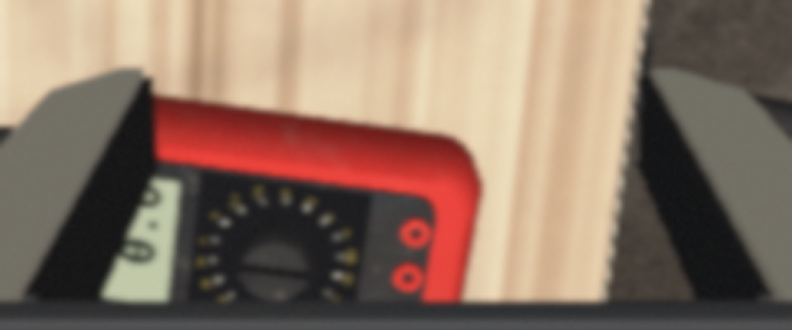

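By the wrist camera the tabs' middle is at about (422,-104) with yaw 4.4°, and the fingertips project where the calibration says. I'll go closer and look again.

Emit:
send_rows(increments=[{"x":0.0075,"y":0.0135,"z":-0.2,"ax":0,"ay":0,"az":0,"gripper":0.18},{"x":0.0075,"y":0.0135,"z":-0.4,"ax":0,"ay":0,"az":0,"gripper":0.18},{"x":0.0075,"y":0.0135,"z":-0.4,"ax":0,"ay":0,"az":0,"gripper":0.18},{"x":0.0075,"y":0.0135,"z":-0.4,"ax":0,"ay":0,"az":0,"gripper":0.18}])

```text
time_s: 3.52
tool_pos: [422.2, -104.7, 109.7]
eef_rot: [-1.244, 1.152, -1.154]
force: [0.3, -0.0, -0.4]
width: 76.4
```

```bash
python3 - <<'E'
from rig import *
from red import *
o=get_obs();print(o["tool_pos"],o["width"],o["time_s"])
cal=calibration("wrist");im=get_image("wrist");cv2.imwrite("pics/d_wrist.png",im);np.savez("d.npz",**cal)
reds(im,cal,84)
E
```

```text
[ 422.23404936 -104.71507704  109.74047008] 76.44883298858113 3.525
[174 118   6  11  57] [176.6 123.1] [[500.6, -21.5], [500.8, -24.2], [503.5, -23.2], [498.5, -23.0]]
[269 246  11  38 285] [274.  265.3] [[425.1, -74.2], [425.6, -80.1], [437.1, -77.0], [413.9, -77.9]]
[359 246  10  38 274] [363.5 265. ] [[429.1, -127.2], [429.5, -132.5], [441.0, -128.8], [417.9, -131.4]]
[ 230  325  120   22 1679] [280.  338.1] [[376.0, -51.6], [381.6, -125.9], [386.5, -88.6], [371.7, -89.4]]
[202 384 147  39 903] [311.4 404.9] [[323.7, -33.2], [330.9, -130.2], [342.7, -81.4], [312.3, -82.6]]
```

View pics/d_wrist.png

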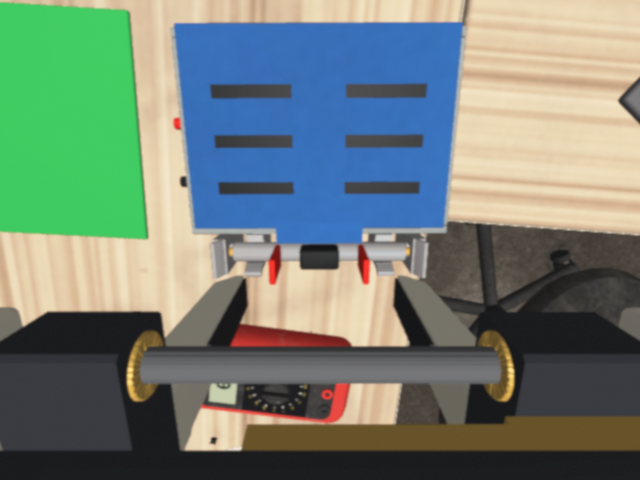

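Emit:
send_rows(increments=[{"x":0.005,"y":0.004,"z":-0.12,"ax":0,"ay":0,"az":0,"gripper":0.18},{"x":0.005,"y":0.004,"z":-0.2,"ax":0,"ay":0,"az":0,"gripper":0.18},{"x":0.005,"y":0.004,"z":-0.243,"ax":0,"ay":0,"az":0,"gripper":0.18},{"x":0.005,"y":0.004,"z":-0.243,"ax":0,"ay":0,"az":0,"gripper":0.18},{"x":0.005,"y":0.004,"z":-0.243,"ax":0,"ay":0,"az":0,"gripper":0.25}])

```text
time_s: 4.2
tool_pos: [423.2, -103.9, 60.9]
eef_rot: [-1.244, 1.152, -1.155]
force: [-0.2, 0.7, -0.8]
width: 71.2
```

```bash
python3 - <<'E'
from rig import *
from red import *
o=get_obs();print(o["tool_pos"],o["width"],o["time_s"],o["force"])
im=get_image("wrist");cv2.imwrite("pics/e_wrist.png",im[200:400])
im=get_image("side");cv2.imwrite("pics/e_side.png",cv2.resize(im[150:310,220:420],(750,600)))
E
```

```text
[ 423.20518685 -103.8502219    60.91094523] 71.2028443826518 4.2 [-0.24395985  0.70305352 -0.82966976]
```

View pics/e_wrist.png

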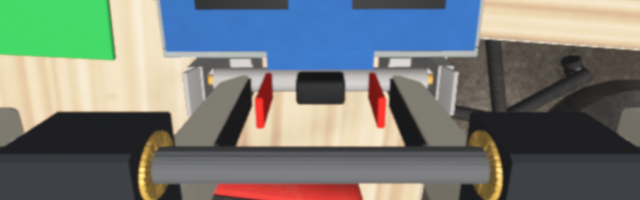

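View pics/e_side.png

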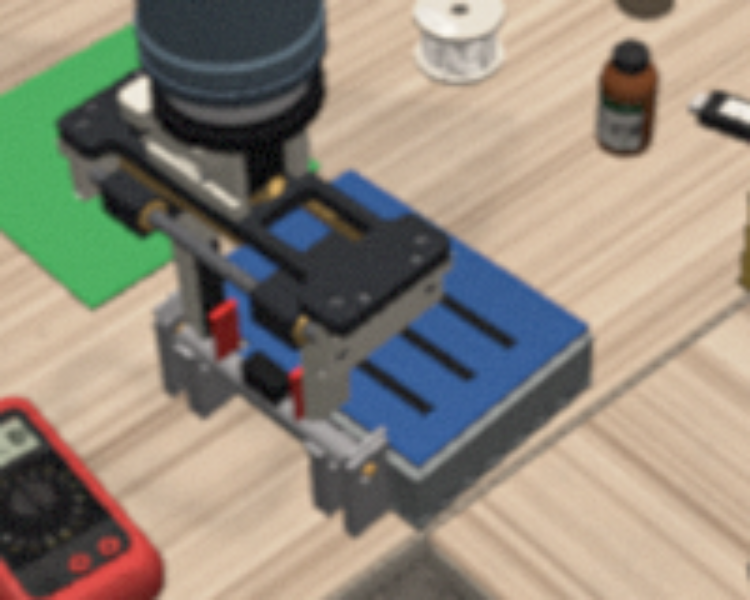

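```bash
python3 - <<'E'
from rig import *
from red import *
im=cv2.imread("pics/e_wrist.png");full=np.zeros((480,640,3),np.uint8);full[200:400]=im
cal=calibration("wrist");reds(full,cal,84)
cv2.imwrite("pics/e2.png",cv2.resize(im[50:150,180:460],(784,280),interpolation=cv2.INTER_CUBIC))
E
```

```text
[255 274  17  54 564] [263.1 301.2] [[426.7, -73.8], [427.2, -81.1], [440.1, -77.3], [413.8, -78.1]]
[369 274  17  54 558] [377.1 301.1] [[430.5, -125.3], [431.1, -132.6], [443.8, -127.6], [417.7, -130.8]]
[ 215  384  147   16 2112] [289.2 391.6] [[376.2, -55.4], [381.5, -127.0], [383.5, -91.2], [374.7, -91.7]]
```

View pics/e2.png

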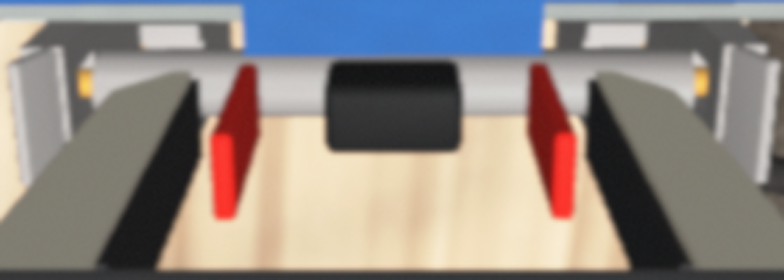

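The tabs are centred between the fingers (middle column 320, x about 423.8). I'll lower 3 mm and pinch.

Emit:
send_rows(increments=[{"x":0,"y":0,"z":-0.015,"ax":0,"ay":0,"az":0,"gripper":0.3},{"x":0,"y":0,"z":-0.015,"ax":0,"ay":0,"az":0,"gripper":0.5},{"x":0,"y":0,"z":-0.015,"ax":0,"ay":0,"az":0,"gripper":0.7},{"x":0,"y":0,"z":-0.015,"ax":0,"ay":0,"az":0,"gripper":0.8},{"x":0,"y":0,"z":-0.015,"ax":0,"ay":0,"az":0,"gripper":0.8},{"x":0,"y":0,"z":-0.015,"ax":0,"ay":0,"az":0,"gripper":0.8}], grip_force=28)

```text
time_s: 5.05
tool_pos: [422.4, -103.5, 57.2]
eef_rot: [-1.244, 1.153, -1.154]
force: [-1.6, 0.3, 3.1]
width: 35.1
```

```bash
python3 - <<'E'
from rig import *
from red import *
o=get_obs();print(o["tool_pos"],o["width"],o["time_s"],o["force"],o["moment"])
im=get_image("wrist");cv2.imwrite("pics/f2.png",cv2.resize(im[230:360,160:480],(800,325),interpolation=cv2.INTER_CUBIC))
E
```

```text
[ 422.44154443 -103.54899745   57.20919945] 35.06252203047451 5.05 [-1.57304016  0.26530622  3.1348417 ] [ 0.05834506  0.39964003 -0.07272168]
```

View pics/f2.png

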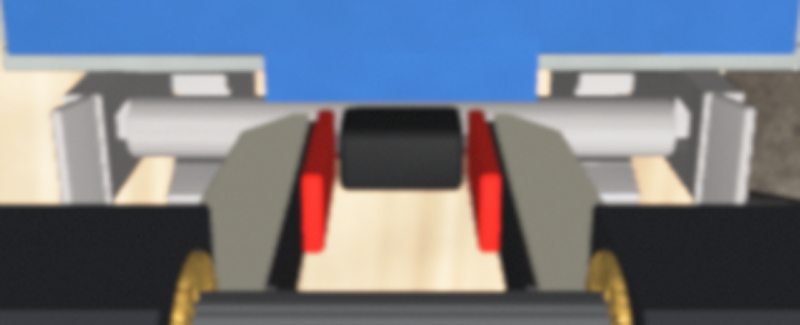

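Both pins are drawn in (width 35 mm). I'll lift straight up.

Emit:
send_rows(increments=[{"x":0,"y":0,"z":0.03,"ax":0,"ay":0,"az":0,"gripper":0.8},{"x":0,"y":0,"z":0.08,"ax":0,"ay":0,"az":0,"gripper":0.8},{"x":0,"y":0,"z":0.15,"ax":0,"ay":0,"az":0,"gripper":0.8},{"x":0,"y":0,"z":0.23,"ax":0,"ay":0,"az":0,"gripper":0.8},{"x":0,"y":0,"z":0.32,"ax":0,"ay":0,"az":0,"gripper":0.8},{"x":0,"y":0,"z":0.4,"ax":0,"ay":0,"az":0,"gripper":0.8},{"x":0,"y":0,"z":0.4,"ax":0,"ay":0,"az":0,"gripper":0.8},{"x":0,"y":0,"z":0.4,"ax":0,"ay":0,"az":0,"gripper":0.8}])

```text
time_s: 6.1
tool_pos: [422.2, -103.3, 136.8]
eef_rot: [-1.244, 1.154, -1.153]
force: [-0.6, -1.0, -1.7]
width: 35.0
```

```bash
python3 - <<'E'
from rig import *
from red import *
o=get_obs();print(o["tool_pos"],o["eef_rot"],o["width"],o["time_s"],o["force"],o["moment"])
np.savez("g.npz",**calibration("wrist"))
im=get_image("wrist");cv2.imwrite("pics/g_wrist.png",im)
im=get_image("side");cv2.imwrite("pics/g_side.png",im)
E
```

```text
[ 422.1957102  -103.30417862  136.75714751] [-1.24400035  1.15385711 -1.15316327] 35.01351277907393 6.1 [-0.57921774 -1.01763127 -1.70389273] [0.0794748  0.17142522 0.04754692]
```

View pics/g_wrist.png

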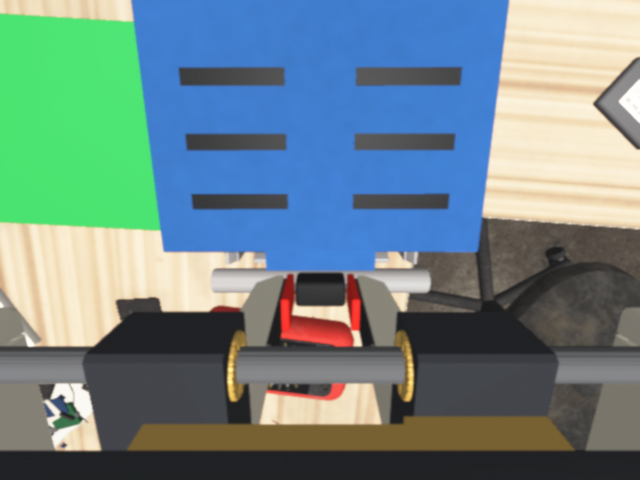

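View pics/g_side.png

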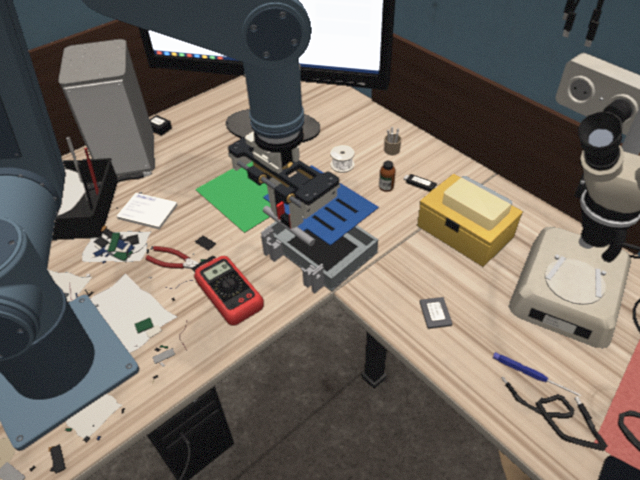

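Door is held level. I'll carry it over to the mat.

Emit:
send_rows(increments=[{"x":0,"y":0.05,"z":0,"ax":0,"ay":0,"az":0,"gripper":0.8},{"x":0,"y":0.15,"z":0,"ax":0,"ay":0,"az":0,"gripper":0.8},{"x":0,"y":0.3,"z":0,"ax":0,"ay":0,"az":0,"gripper":0.8},{"x":0,"y":0.45,"z":0,"ax":0,"ay":0,"az":0,"gripper":0.8},{"x":0,"y":0.6,"z":0,"ax":0,"ay":0,"az":0,"gripper":0.8},{"x":0,"y":0.75,"z":0,"ax":0,"ay":0,"az":0,"gripper":0.8},{"x":0,"y":0.9,"z":0,"ax":0,"ay":0,"az":0,"gripper":0.8},{"x":0,"y":0.98,"z":0,"ax":0,"ay":0,"az":0,"gripper":0.8},{"x":0,"y":1.0,"z":0,"ax":0,"ay":0,"az":0,"gripper":0.8}])

```text
time_s: 7.32
tool_pos: [421.9, 97.8, 136.7]
eef_rot: [-1.245, 1.153, -1.151]
force: [0.2, -0.6, -0.6]
width: 34.8
```

Emit:
send_rows(increments=[{"x":0,"y":0.06,"z":-0.05,"ax":0,"ay":0,"az":0,"gripper":0.8},{"x":0,"y":0.11,"z":-0.15,"ax":0,"ay":0,"az":0,"gripper":0.8},{"x":0,"y":0.11,"z":-0.26,"ax":0,"ay":0,"az":0,"gripper":0.8},{"x":0,"y":0.11,"z":-0.37,"ax":0,"ay":0,"az":0,"gripper":0.8},{"x":0,"y":0.11,"z":-0.45,"ax":0,"ay":0,"az":0,"gripper":0.8},{"x":0,"y":0.11,"z":-0.49,"ax":0,"ay":0,"az":0,"gripper":0.8},{"x":0,"y":0.11,"z":-0.49,"ax":0,"ay":0,"az":0,"gripper":0.8}])

```text
time_s: 8.2
tool_pos: [422.0, 118.5, 38.5]
eef_rot: [-1.245, 1.155, -1.153]
force: [0.3, -0.6, -2.8]
width: 35.1
```

```bash
python3 - <<'E'
from rig import *
from red import *
o=get_obs();print(o["tool_pos"],o["eef_rot"],o["width"],o["time_s"],o["force"],o["moment"])
im=get_image("wrist");cv2.imwrite("pics/i_wrist.png",im)
im=get_image("side");cv2.imwrite("pics/i_side.png",cv2.resize(im[100:260,160:360],(750,600)))
E
```

```text
[422.0430071  118.45915708  38.46363454] [-1.24468587  1.15496387 -1.15309079] 35.07647808251668 8.2 [ 0.34244885 -0.62155711 -2.76633631] [ 0.06425187  0.11487179 -0.03754037]
```

View pics/i_wrist.png

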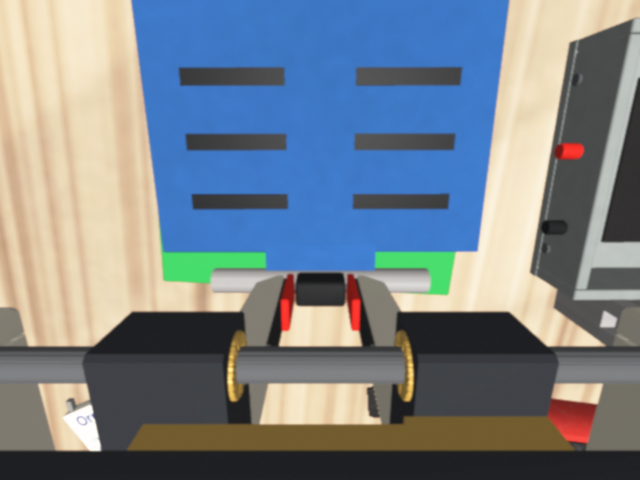

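View pics/i_side.png

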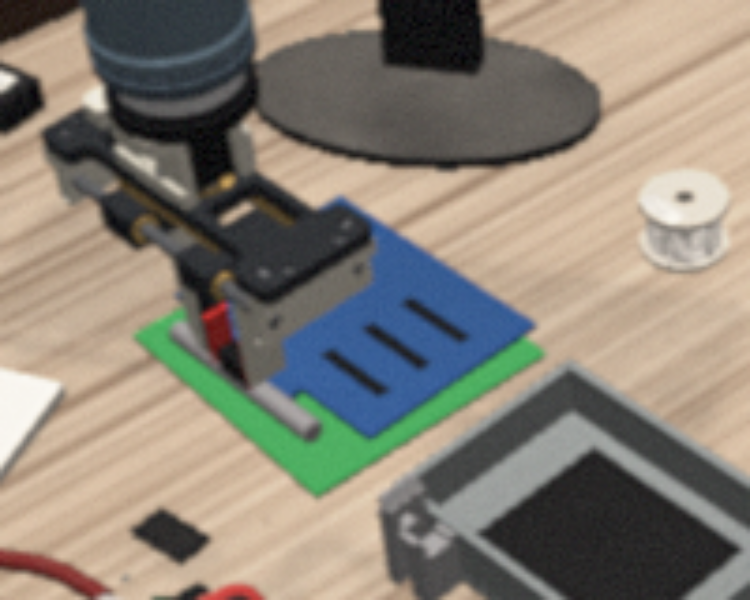

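```bash
python3 - <<'E'
from rig import *
from h import *
cal=calibration("wrist")
print(np.round(proj(cal,[[163,281],[453,293],[167,252],[459,252]],4),1))
print(pix(cal,[[422,118.5,15]]))
E
```

```text
[[406.5 216.1   4. ]
 [412.   33.2   4. ]
 [425.9 212.7   4. ]
 [439.3  34.4   4. ]]
[[320.03695668 275.41829969]]
```

The position is right, with the barrel about 13 mm inside the mat's edge. I'll lower slowly.

Emit:
send_rows(increments=[{"x":0,"y":0,"z":-0.02,"ax":0,"ay":0,"az":0,"gripper":0.8},{"x":0,"y":0,"z":-0.04,"ax":0,"ay":0,"az":0,"gripper":0.8},{"x":0,"y":0,"z":-0.053,"ax":0,"ay":0,"az":0,"gripper":0.8},{"x":0,"y":0,"z":-0.057,"ax":0,"ay":0,"az":0,"gripper":0.8},{"x":0,"y":0,"z":-0.057,"ax":0,"ay":0,"az":0,"gripper":0.8}])

```text
time_s: 8.93
tool_pos: [422.5, 118.5, 27.6]
eef_rot: [-1.244, 1.154, -1.153]
force: [-0.8, -0.8, -1.9]
width: 35.3
```

```bash
python3 - <<'E'
from rig import *
o=get_obs();print(o["tool_pos"],o["eef_rot"],o["width"],o["time_s"],o["force"],o["moment"])
E
```

```text
[422.48366478 118.53034884  27.61086322] [-1.24397502  1.15354107 -1.15340877] 35.30082881477271 8.925 [-0.77300443 -0.83393606 -1.93935298] [0.05296208 0.11891128 0.01074859]
```

Emit:
send_rows(increments=[{"x":0,"y":0,"z":-0.004,"ax":0,"ay":0,"az":0,"gripper":0.8},{"x":0,"y":0,"z":-0.007,"ax":0,"ay":0,"az":0,"gripper":0.8},{"x":0,"y":0,"z":-0.007,"ax":0,"ay":0,"az":0,"gripper":0.8}])

```text
time_s: 9.3
tool_pos: [422.6, 118.5, 26.3]
eef_rot: [-1.244, 1.153, -1.154]
force: [-0.3, -0.5, -0.8]
width: 34.7
```

```bash
python3 - <<'E'
from rig import *
import cv2
o=get_obs();print(o["tool_pos"],o["eef_rot"],o["width"],o["time_s"],o["force"],o["moment"])
E
```

```text
[422.57986893 118.52746213  26.34553335] [-1.24373796  1.15338718 -1.15358146] 34.70129025907507 9.3 [-0.3131663  -0.49386008 -0.82618856] [0.05255157 0.14273064 0.0320737 ]
```

Emit:
send_rows(increments=[{"x":0,"y":0,"z":-0.004,"ax":0,"ay":0,"az":0,"gripper":0.8},{"x":0,"y":0,"z":-0.007,"ax":0,"ay":0,"az":0,"gripper":0.8},{"x":0,"y":0,"z":-0.007,"ax":0,"ay":0,"az":0,"gripper":0.8}])

```text
time_s: 9.68
tool_pos: [422.6, 118.5, 26.1]
eef_rot: [-1.244, 1.153, -1.154]
force: [-4.6, 0.0, 14.9]
width: 34.9
```

Contact made. I'll ease up 1 mm and open gradually.

Emit:
send_rows(increments=[{"x":0,"y":0,"z":0.005,"ax":0,"ay":0,"az":0,"gripper":0.62},{"x":0,"y":0,"z":0.005,"ax":0,"ay":0,"az":0,"gripper":0.55},{"x":0,"y":0,"z":0.005,"ax":0,"ay":0,"az":0,"gripper":0.45},{"x":0,"y":0,"z":0.005,"ax":0,"ay":0,"az":0,"gripper":0.35},{"x":0,"y":0,"z":0.005,"ax":0,"ay":0,"az":0,"gripper":0.22},{"x":0,"y":0,"z":0.005,"ax":0,"ay":0,"az":0,"gripper":0.18},{"x":0,"y":0,"z":0.005,"ax":0,"ay":0,"az":0,"gripper":0.18}])

```text
time_s: 10.55
tool_pos: [422.5, 118.5, 25.7]
eef_rot: [-1.244, 1.154, -1.153]
force: [0.2, 0.1, 0.5]
width: 76.1
```

```bash
python3 - <<'E'
from rig import *
from red import *
o=get_obs();print(o["tool_pos"],o["eef_rot"],o["width"],o["time_s"],o["force"],o["moment"])
cal=calibration("wrist");np.savez("j.npz",**cal)
im=get_image("wrist");cv2.imwrite("pics/j_wrist.png",im);reds(im,cal,53)
im=get_image("side");cv2.imwrite("pics/j_side.png",cv2.resize(im[100:260,160:360],(750,600)))
E
```

```text
[422.47097229 118.5181093   25.70140527] [-1.24401095  1.15366553 -1.15340225] 76.08350799561737 10.55 [0.22300115 0.06443641 0.51097217] [0.05293121 0.07389272 0.0124172 ]
[572 144  32  18 492] [587.3 152.6] [[500.8, 25.9], [501.7, 13.8], [504.6, 20.6], [498.3, 18.8]]
[253 275  18  56 615] [261.6 303.2] [[427.1, 148.6], [427.7, 141.1], [440.7, 145.0], [414.0, 144.3]]
[371 275  17  56 602] [378.5 303.2] [[431.0, 96.7], [431.6, 89.7], [444.5, 94.6], [418.0, 91.3]]
```

View pics/j_wrist.png

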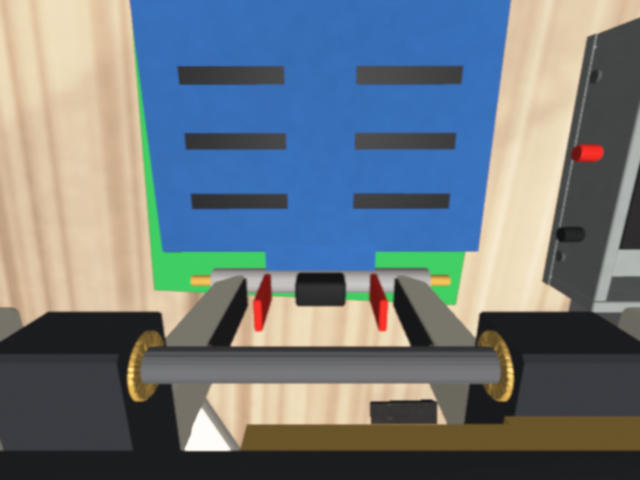

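View pics/j_side.png

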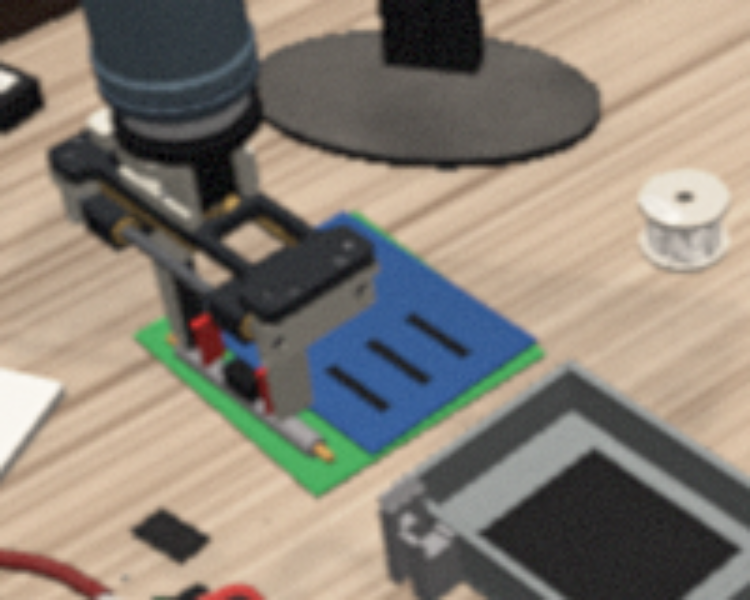

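The door lies on the mat, released, with both pins sprung out. Next is the cell's pose, from pictures I already have.

```bash
python3 - <<'E'
from rig import *
from h import *
for c,f,z in [("scene","a_scene",9),("side","a_side",9),("c","c_wrist",9)]:
    im=cv2.imread(f"pics/{f}.png");cal=dict(np.load("c.npz")) if c=="c" else calibration(c)
    u=pix(cal,[[547,-352,9]])[0];print(c,u)
    x0,y0=int(u[0])-50,int(u[1])-50
    g=im[max(0,y0):y0+100,max(0,x0):min(640,x0+100)]
    h=cv2.cvtColor(g,cv2.COLOR_BGR2HSV)
    m=np.zeros(im.shape[:2],bool)
    m[max(0,y0):y0+100,max(0,x0):x0+100]=(h[...,1]<60)&(h[...,2]<150)
    m=cv2.morphologyEx(m.astype(np.uint8),cv2.MORPH_CLOSE,np.ones((3,3)))
    W,p=blob(m,cal,z,(547,-352),40);print(rect(W), np.round(cv2.boxPoints(rect(W)),0).tolist())
E
```

```text
scene [383.22567545 324.3449248 ]
((539.96435546875, -356.7662353515625), (65.87208557128906, 45.156089782714844), 55.683353424072266) [[503.0, -371.0], [540.0, -397.0], [577.0, -342.0], [540.0, -317.0]]
side [435.77500688 309.67446983]
((542.1492309570312, -354.7125244140625), (63.15757369995117, 45.777244567871094), 55.73272705078125) [[505.0, -368.0], [543.0, -394.0], [579.0, -342.0], [541.0, -316.0]]
c [591.58360323 104.69353961]
((544.4118041992188, -349.7132873535156), (60.150238037109375, 45.73291778564453), 55.702293395996094) [[509.0, -362.0], [546.0, -387.0], [580.0, -338.0], [542.0, -312.0]]
```

Emit:
send_rows(increments=[{"x":0,"y":0,"z":0.15,"ax":0,"ay":0,"az":0,"gripper":0.18},{"x":0,"y":0,"z":0.4,"ax":0,"ay":0,"az":0,"gripper":0.18},{"x":0,"y":-0.1,"z":0.6,"ax":0,"ay":0,"az":0,"gripper":0.18},{"x":0.1,"y":-0.4,"z":0.65,"ax":0,"ay":0,"az":0.03,"gripper":0.18},{"x":0.2,"y":-0.7,"z":0.65,"ax":0,"ay":0,"az":0.055,"gripper":0.18},{"x":0.3,"y":-1.0,"z":0.65,"ax":0,"ay":0,"az":0.08,"gripper":0.18}])

```text
time_s: 11.4
tool_pos: [476.4, -62.0, 156.3]
eef_rot: [-1.428, 0.774, -0.776]
force: [1.7, 0.1, -0.4]
width: 76.3
```

Emit:
send_rows(increments=[{"x":0.1,"y":-0.3,"z":0,"ax":0,"ay":0,"az":0.03,"gripper":0.18},{"x":0.2,"y":-0.6,"z":0,"ax":0,"ay":0,"az":0.06,"gripper":0.18},{"x":0.25,"y":-0.9,"z":0,"ax":0,"ay":0,"az":0.063,"gripper":0.18},{"x":0.31,"y":-1.0,"z":0,"ax":0,"ay":0,"az":0.063,"gripper":0.18}])

```text
time_s: 11.9
tool_pos: [537.8, -264.5, 155.2]
eef_rot: [-1.518, 0.477, -0.477]
force: [-0.5, 1.5, -0.5]
width: 76.1
```

```bash
python3 - <<'E'
from rig import *
from h import *
o=get_obs();print(o["tool_pos"],o["eef_rot"],o["time_s"])
cal=calibration("wrist");np.savez("k.npz",**cal);print(cal["cam_to_world"][:3])
im=get_image("wrist");cv2.imwrite("pics/k_wrist.png",im)
print([(np.round(d["xyz"],1),round(d["score"],2)) for d in tip_of("wrist","cell_mid")[:2]])
E
```

```text
[ 537.78731244 -264.47459331  155.2252217 ] [-1.518462    0.47673652 -0.47655264] 11.9
[[ 8.20444433e-01 -5.49805354e-01 -1.56796061e-01  5.81413383e+02]
 [-5.71726056e-01 -7.88747540e-01 -2.25846486e-01 -2.01783115e+02]
 [ 4.99099854e-04  2.74938885e-01 -9.61461575e-01  3.21830346e+02]]
[(array([ 547.8, -350.5,    9.3]), 0.56)]
```

View pics/k_wrist.png

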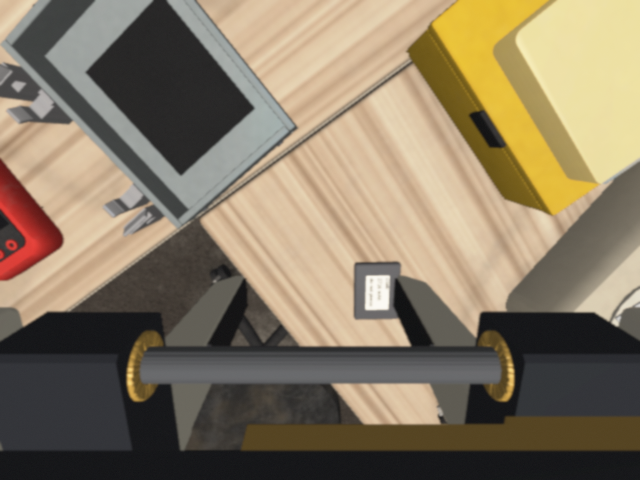

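```bash
python3 - <<'E'
from h import *
cal=dict(np.load("k.npz"));im=cv2.imread("pics/k_wrist.png")
h=cv2.cvtColor(im,cv2.COLOR_BGR2HSV)
# cell: columns 345..405 left of the finger
c=np.array([[355,262.5],[400,261.5],[355,318.5]])
print(np.round(proj(cal,c,9),1)); P=proj(cal,c,9)
print("centre",(P[1]+P[2])/2,"w",np.linalg.norm(P[1]-P[0]),"l",np.linalg.norm(P[2]-P[0]),np.degrees(np.arctan2(*(P[1]-P[0])[1::-1])),np.degrees(np.arctan2(*(P[0]-P[2])[1::-1])))
dark=(h[...,2]<60)
m=np.zeros(dark.shape,np.uint8);m[0:180,60:270]=dark[0:180,60:270]
W,p=blob(m,cal,8);print("pad",rect(W))
cv2.imwrite("pics/k2.png",cv2.resize(im[240:330,330:430],(660,594),interpolation=cv2.INTER_CUBIC))
E
```

```text
[[ 544.2 -314.     9. ]
 [ 580.  -337.8    9. ]
 [ 511.4 -363.9    9. ]]
centre [ 545.70548935 -350.85057858    9.        ] w 43.0203302125644 l 59.704427020210794 -33.52944176091153 56.71595438607733
pad ((501.7124938964844, -97.6235122680664), (87.91681671142578, 108.04309844970703), 4.513223171234131)
```

View pics/k2.png

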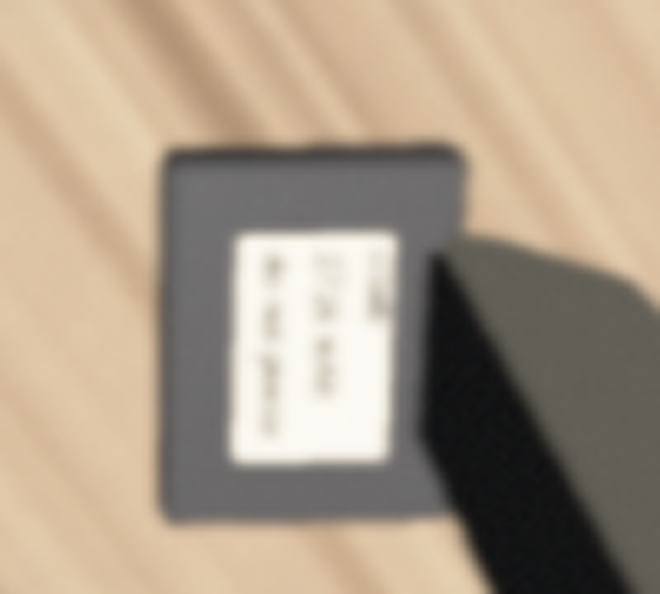

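Emit:
send_rows(increments=[{"x":0.02,"y":-0.2,"z":-0.1,"ax":0,"ay":0,"az":0,"gripper":0.18},{"x":0.04,"y":-0.43,"z":-0.25,"ax":0,"ay":0,"az":0,"gripper":0.18},{"x":0.04,"y":-0.43,"z":-0.5,"ax":0,"ay":0,"az":0,"gripper":0.18},{"x":0.04,"y":-0.43,"z":-0.65,"ax":0,"ay":0,"az":0,"gripper":0.18},{"x":0.04,"y":-0.43,"z":-0.7,"ax":0,"ay":0,"az":0,"gripper":0.18},{"x":0.04,"y":-0.43,"z":-0.7,"ax":0,"ay":0,"az":0,"gripper":0.18}])

```text
time_s: 12.75
tool_pos: [546.0, -345.7, 15.9]
eef_rot: [-1.518, 0.474, -0.473]
force: [-0.8, 0.1, 0.3]
width: 76.2
```

```bash
python3 - <<'E'
from rig import *
from h import *
o=get_obs();print(o["tool_pos"],o["eef_rot"],o["time_s"],o["force"])
im=get_image("wrist");cv2.imwrite("pics/l_wrist.png",im)
E
```

```text
[ 545.96439574 -345.71488279   15.85802179] [-1.51802345  0.47402319 -0.47299354] 12.75 [-0.75717982  0.10274137  0.26943204]
```

View pics/l_wrist.png

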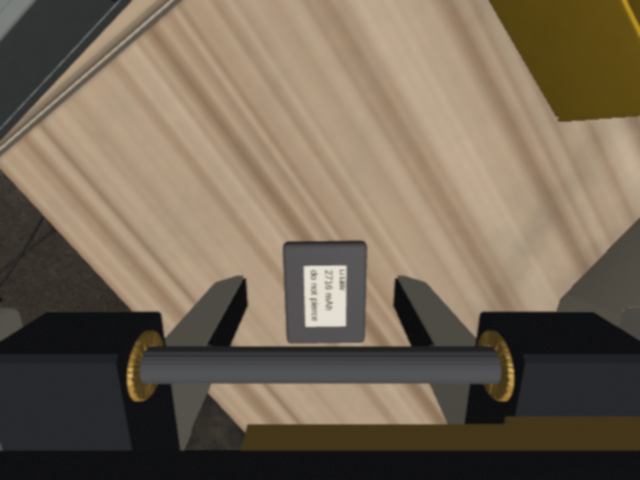

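Emit:
send_rows(increments=[{"x":0.01,"y":-0.008,"z":-0.04,"ax":0,"ay":0,"az":0,"gripper":0.18},{"x":0.01,"y":-0.008,"z":-0.067,"ax":0,"ay":0,"az":0,"gripper":0.18},{"x":0.01,"y":-0.008,"z":-0.067,"ax":0,"ay":0,"az":0,"gripper":0.3},{"x":0.01,"y":-0.008,"z":-0.067,"ax":0,"ay":0,"az":0,"gripper":0.45},{"x":0.01,"y":-0.008,"z":-0.067,"ax":0,"ay":0,"az":0,"gripper":0.6},{"x":0.01,"y":-0.008,"z":-0.067,"ax":0,"ay":0,"az":0,"gripper":0.65},{"x":0.01,"y":-0.008,"z":-0.067,"ax":0,"ay":0,"az":0,"gripper":0.65}], grip_force=12)

```text
time_s: 13.68
tool_pos: [548.0, -348.3, 2.5]
eef_rot: [-1.518, 0.474, -0.474]
force: [-0.2, -0.2, 1.1]
width: 44.9
```

```bash
python3 - <<'E'
from rig import *
from h import *
o=get_obs();print(o["tool_pos"],o["eef_rot"],o["time_s"],o["force"],o["width"])
im=get_image("wrist");cv2.imwrite("pics/m_wrist.png",im[200:400])
E
```

```text
[ 547.9682671  -348.2931417     2.53635893] [-1.51838067  0.47407915 -0.47439406] 13.675 [-0.21186066 -0.22333636  1.14047178] 44.87820603138848
```

View pics/m_wrist.png

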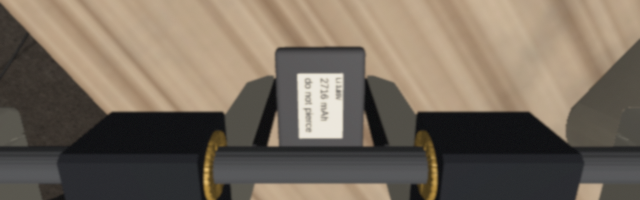

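The cell is held (44.9 mm). I'll lift and carry it to the pad.

Emit:
send_rows(increments=[{"x":0,"y":0,"z":0.08,"ax":0,"ay":0,"az":0,"gripper":0.65},{"x":0,"y":0,"z":0.25,"ax":0,"ay":0,"az":0,"gripper":0.65},{"x":-0.02,"y":0.1,"z":0.42,"ax":0,"ay":0,"az":0.02,"gripper":0.65},{"x":-0.07,"y":0.3,"z":0.5,"ax":0,"ay":0,"az":0.04,"gripper":0.65},{"x":-0.12,"y":0.5,"z":0.5,"ax":0,"ay":0,"az":0.06,"gripper":0.65},{"x":-0.17,"y":0.7,"z":0.5,"ax":0,"ay":0,"az":0.08,"gripper":0.65},{"x":-0.21,"y":0.9,"z":0.5,"ax":0,"ay":0,"az":0.1,"gripper":0.65},{"x":-0.234,"y":1.0,"z":0.5,"ax":0,"ay":0,"az":0.1085,"gripper":0.65}])

```text
time_s: 14.72
tool_pos: [500.8, -146.5, 103.4]
eef_rot: [-1.57, -0.063, 0.062]
force: [0.5, -1.5, -1.1]
width: 45.0
```

Emit:
send_rows(increments=[{"x":0,"y":0.15,"z":0,"ax":0,"ay":0,"az":0,"gripper":0.65},{"x":0,"y":0.253,"z":0,"ax":0,"ay":0,"az":0,"gripper":0.65},{"x":0,"y":0.253,"z":-0.05,"ax":0,"ay":0,"az":0,"gripper":0.65},{"x":0,"y":0.253,"z":-0.1,"ax":0,"ay":0,"az":0,"gripper":0.65},{"x":0,"y":0.253,"z":-0.1,"ax":0,"ay":0,"az":0,"gripper":0.65}])

```text
time_s: 15.35
tool_pos: [500.4, -98.2, 80.9]
eef_rot: [-1.569, -0.057, 0.061]
force: [0.1, 0.0, -0.7]
width: 44.7
```

```bash
python3 - <<'E'
from rig import *
from h import *
o=get_obs();print(o["tool_pos"],o["eef_rot"],o["time_s"],o["force"],o["width"])
np.savez("n.npz",**calibration("wrist"))
im=get_image("wrist");cv2.imwrite("pics/n_wrist.png",im)
im=get_image("side");cv2.imwrite("pics/n_side.png",cv2.resize(im[150:310,220:420],(750,600)))
E
```

```text
[500.36686326 -98.20490834  80.93867584] [-1.56913696 -0.0571514   0.06099083] 15.35 [ 0.11043112  0.00762368 -0.67450266] 44.728867132181
```

View pics/n_wrist.png

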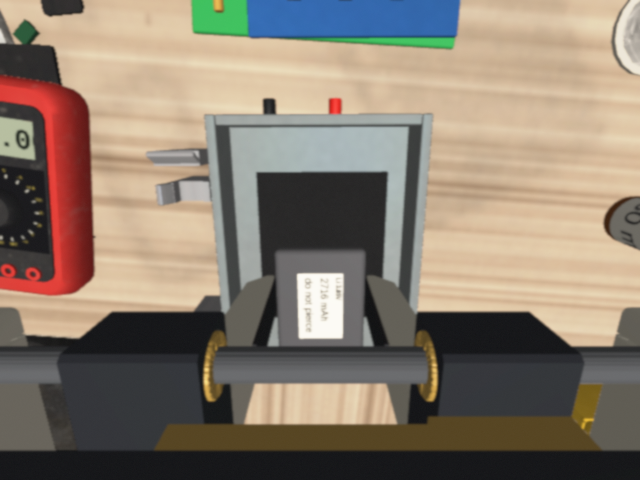

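View pics/n_side.png

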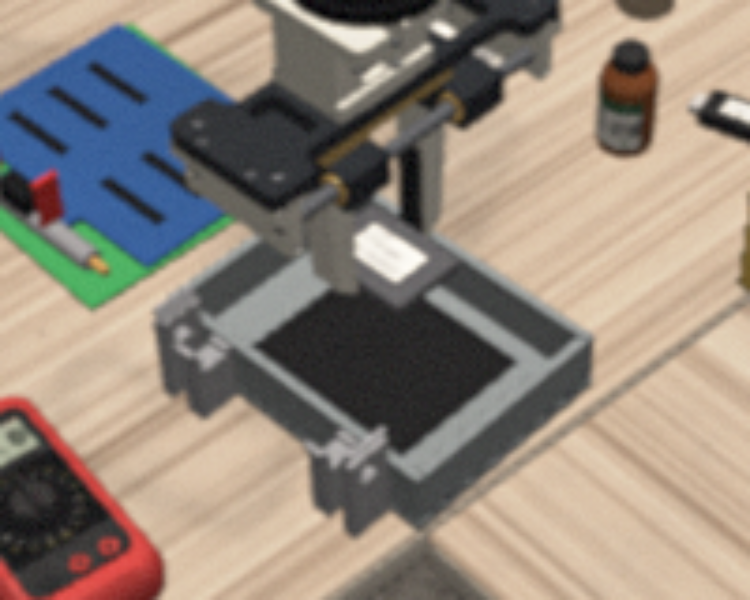

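Emit:
send_rows(increments=[{"x":0,"y":0,"z":-0.1,"ax":0,"ay":0,"az":0,"gripper":0.65},{"x":0,"y":0,"z":-0.2,"ax":0,"ay":0,"az":0,"gripper":0.65},{"x":0,"y":0,"z":-0.29,"ax":0,"ay":0,"az":0,"gripper":0.65},{"x":0,"y":0,"z":-0.33,"ax":0,"ay":0,"az":0,"gripper":0.65},{"x":0,"y":0,"z":-0.344,"ax":0,"ay":0,"az":0,"gripper":0.65},{"x":0,"y":0,"z":-0.35,"ax":0,"ay":0,"az":0,"gripper":0.65},{"x":0,"y":0,"z":-0.35,"ax":0,"ay":0,"az":0,"gripper":0.65}])

```text
time_s: 16.32
tool_pos: [501.5, -97.8, 12.9]
eef_rot: [-1.57, -0.061, 0.059]
force: [0.6, -0.5, -0.5]
width: 44.6
```

Emit:
send_rows(increments=[{"x":0,"y":0,"z":-0.007,"ax":0,"ay":0,"az":0,"gripper":0.65},{"x":0,"y":0,"z":-0.012,"ax":0,"ay":0,"az":0,"gripper":0.65},{"x":0,"y":0,"z":-0.012,"ax":0,"ay":0,"az":0,"gripper":0.65}])

```text
time_s: 16.7
tool_pos: [501.3, -97.7, 10.5]
eef_rot: [-1.57, -0.06, 0.06]
force: [-1.6, 0.8, 3.7]
width: 44.9
```

Touching the pad (3.7 N). I'll release narrowly, then rise.

Emit:
send_rows(increments=[{"x":0,"y":0,"z":0,"ax":0,"ay":0,"az":0,"gripper":0.48},{"x":0,"y":0,"z":0,"ax":0,"ay":0,"az":0,"gripper":0.42},{"x":0,"y":0,"z":0,"ax":0,"ay":0,"az":0,"gripper":0.38},{"x":0,"y":0,"z":0,"ax":0,"ay":0,"az":0,"gripper":0.38},{"x":0,"y":0,"z":0.1,"ax":0,"ay":0,"az":0,"gripper":0.38},{"x":0,"y":0,"z":0.3,"ax":0,"ay":0,"az":0,"gripper":0.38},{"x":0,"y":0,"z":0.55,"ax":0,"ay":0,"az":0,"gripper":0.38},{"x":0,"y":0,"z":0.7,"ax":0,"ay":0,"az":0,"gripper":0.18},{"x":0,"y":0,"z":0.7,"ax":0,"ay":0,"az":0,"gripper":0.18}])

```text
time_s: 17.82
tool_pos: [502.8, -98.3, 152.5]
eef_rot: [-1.572, -0.064, 0.056]
force: [-0.2, 1.3, -0.6]
width: 73.2
```

```bash
python3 - <<'E'
from rig import *
from h import *
o=get_obs();print(o["tool_pos"],o["eef_rot"],o["time_s"],o["force"],o["width"])
cal=calibration("wrist");np.savez("p.npz",**cal)
im=get_image("wrist");cv2.imwrite("pics/p_wrist.png",im)
print([(np.round(d["xyz"],1),round(d["score"],2)) for d in tip_of("wrist","cell_mid")[:2]])
print([(np.round(d["xyz"],1),round(d["score"],2)) for d in tip_of("wrist","pad")[:2]])
E
```

```text
[502.78373244 -98.29649128 152.48233632] [-1.57245229 -0.06400976  0.05592784] 17.825 [-0.18181993  1.33633173 -0.55144184] 73.21014106498885
[(array([ 503.7, -101.8,   11.4]), 0.7)]
[]
```

View pics/p_wrist.png

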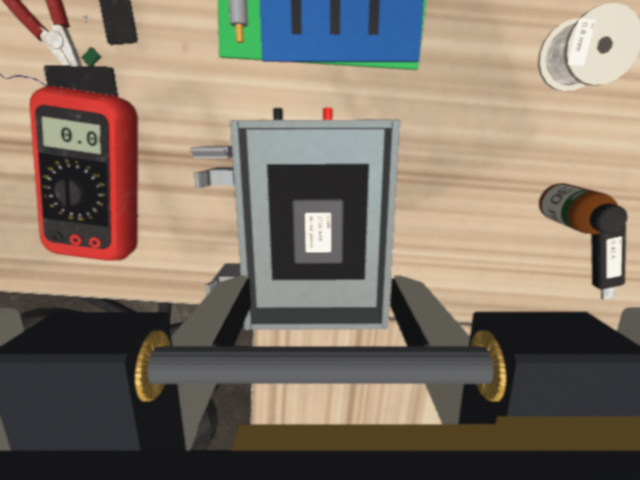

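The cell lies near the middle of the pad: centre pixel (318,232) against the pad's (317,222), about 6 mm off. Next I'll work out the way back to the door.

```bash
cat > go.py <<'E'
import sys,numpy as np
from rig import *
from scipy.spatial.transform import Rotation as R
def to(p,rv=None):
    o=get_obs();d=(np.array(p)-o["tool_pos"])/200
    print("t",o["time_s"],"pos",np.round(o["tool_pos"],1),"shift",np.round(d,4))
    if rv is not None:
        q=(R.from_rotvec(rv)*R.from_rotvec(o["eef_rot"]).inv()).as_rotvec();print("turn",np.round(q/2/np.pi,4))
E
python3 -c "
from go import *
to([422.5,118.5,100],[-1.244,1.1537,-1.1534])"
```

```text
t 17.975 pos [500.3 -97.2 148.7] shift [-0.3888  1.0787 -0.2435]
turn [-4.000e-04 -1.000e-04 -2.502e-01]
```

Emit:
send_rows(increments=[{"x":-0.05,"y":0.15,"z":0,"ax":0,"ay":0,"az":-0.028,"gripper":0.18},{"x":-0.1,"y":0.3,"z":0,"ax":0,"ay":0,"az":-0.056,"gripper":0.18},{"x":-0.15,"y":0.45,"z":0,"ax":0,"ay":0,"az":-0.084,"gripper":0.18},{"x":-0.2,"y":0.6,"z":0,"ax":0,"ay":0,"az":-0.112,"gripper":0.18},{"x":-0.25,"y":0.75,"z":0,"ax":0,"ay":0,"az":-0.14,"gripper":0.18},{"x":-0.3,"y":0.9,"z":0,"ax":0,"ay":0,"az":-0.168,"gripper":0.18},{"x":-0.35,"y":1,"z":0,"ax":0,"ay":0,"az":-0.196,"gripper":0.18},{"x":-0.389,"y":1,"z":0,"ax":0,"ay":0,"az":-0.224,"gripper":0.18},{"x":-0.389,"y":1,"z":0,"ax":0,"ay":0,"az":-0.25,"gripper":0.18},{"x":-0.389,"y":1,"z":0,"ax":0,"ay":0,"az":-0.25,"gripper":0.18},{"x":-0.389,"y":1,"z":0,"ax":0,"ay":0,"az":-0.25,"gripper":0.18}])

```text
time_s: 19.35
tool_pos: [422.9, 102.3, 149.1]
eef_rot: [-1.247, 1.152, -1.15]
force: [0.2, 0.5, -0.4]
width: 76.0
```

```bash
python3 -c "
from go import *
to([422.5,118.5,60],[-1.244,1.1537,-1.1534])"
```

```text
t 19.35 pos [422.9 102.3 149.1] shift [-0.0018  0.0809 -0.4457]
turn [-0.     -0.0003 -0.0006]
```

Emit:
send_rows(increments=[{"x":-0.002,"y":0.081,"z":-0.15,"ax":0,"ay":0,"az":-0.0005,"gripper":0.18},{"x":-0.002,"y":0.081,"z":-0.35,"ax":0,"ay":0,"az":-0.0005,"gripper":0.18},{"x":-0.002,"y":0.081,"z":-0.445,"ax":0,"ay":0,"az":-0.0005,"gripper":0.18},{"x":-0.002,"y":0.081,"z":-0.445,"ax":0,"ay":0,"az":-0.0005,"gripper":0.18}])

```text
time_s: 19.85
tool_pos: [421.5, 118.5, 59.5]
eef_rot: [-1.247, 1.157, -1.152]
force: [0.3, 0.2, 0.3]
width: 76.2
```

```bash
python3 - <<'E'
from go import *
from red import *
to([422.5,118.5,26.2],[-1.244,1.1537,-1.1534])
cal=calibration("wrist")
im=get_image("wrist");cv2.imwrite("pics/q_wrist.png",im);reds(im,cal,53)
E
```

```text
t 19.85 pos [421.5 118.5  59.5] shift [ 5.100e-03  1.000e-04 -1.664e-01]
turn [ 0.     -0.0006  0.0001]
[532 141  25  15 331] [544.  148.2] [[500.9, 21.9], [501.8, 10.4], [504.8, 16.8], [498.4, 15.1]]
[265 253  13  44 371] [271.1 275. ] [[425.8, 148.4], [426.3, 142.0], [438.4, 145.4], [413.8, 144.5]]
[363 253  13  44 361] [369.2 275.1] [[429.7, 96.1], [430.2, 89.7], [442.3, 94.1], [417.7, 91.2]]
```

View pics/q_wrist.png

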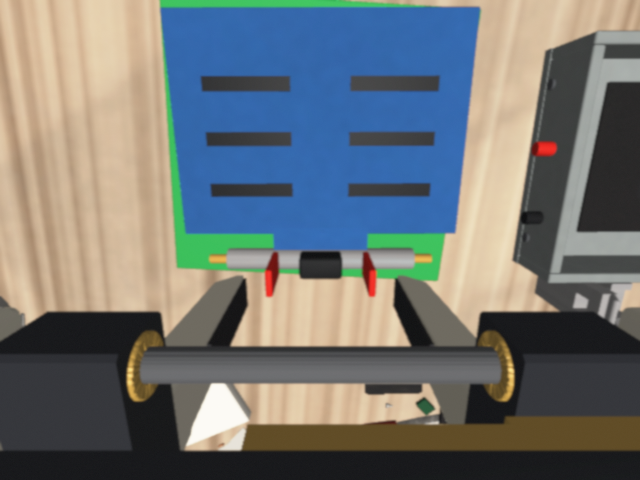

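Emit:
send_rows(increments=[{"x":0.004,"y":0,"z":-0.1,"ax":0,"ay":0,"az":0,"gripper":0.18},{"x":0.004,"y":0,"z":-0.15,"ax":0,"ay":0,"az":0,"gripper":0.18},{"x":0.004,"y":0,"z":-0.166,"ax":0,"ay":0,"az":0,"gripper":0.22},{"x":0.004,"y":0,"z":-0.166,"ax":0,"ay":0,"az":0,"gripper":0.25},{"x":0.004,"y":0,"z":-0.166,"ax":0,"ay":0,"az":0,"gripper":0.25}], grip_force=28)

```text
time_s: 20.52
tool_pos: [424.1, 118.6, 28.3]
eef_rot: [-1.242, 1.154, -1.156]
force: [-0.2, 1.0, 0.3]
width: 69.8
```

```bash
python3 -c "
from go import *
to([422.5,118.5,26.2],[-1.244,1.1537,-1.1534])"
```

```text
t 20.525 pos [424.1 118.6  28.3] shift [-0.0082 -0.0006 -0.0105]
turn [0.     0.0002 0.0003]
```

Emit:
send_rows(increments=[{"x":-0.004,"y":0,"z":-0.008,"ax":0,"ay":0,"az":0,"gripper":0.25},{"x":-0.004,"y":0,"z":-0.008,"ax":0,"ay":0,"az":0,"gripper":0.4},{"x":-0.004,"y":0,"z":-0.008,"ax":0,"ay":0,"az":0,"gripper":0.6},{"x":-0.004,"y":0,"z":-0.008,"ax":0,"ay":0,"az":0,"gripper":0.8},{"x":-0.004,"y":0,"z":-0.008,"ax":0,"ay":0,"az":0,"gripper":0.8},{"x":-0.004,"y":0,"z":-0.008,"ax":0,"ay":0,"az":0,"gripper":0.8}], grip_force=28)

```text
time_s: 21.28
tool_pos: [422.9, 118.6, 26.5]
eef_rot: [-1.243, 1.155, -1.155]
force: [-1.6, -0.0, 5.7]
width: 34.8
```

```bash
python3 - <<'E'
from go import *
from red import *
to([422.5,118.5,26.2],[-1.244,1.1537,-1.1534])
o=get_obs();print(o["width"],o["force"])
cal=calibration("wrist");np.savez("r.npz",**cal)
im=get_image("wrist");cv2.imwrite("pics/r_wrist.png",im);reds(im,cal,53)
cv2.imwrite("pics/r2.png",cv2.resize(im[230:360,160:480],(800,325)))
E
```

```text
t 21.275 pos [422.9 118.6  26.5] shift [-0.002  -0.0005 -0.0013]
turn [0.     0.     0.0003]
34.84216664893063 [-1.55470320e+00 -1.22754118e-03  5.65836322e+00]
[570 145  32  17 479] [585.7 153.1] [[500.8, 26.0], [501.7, 13.8], [504.5, 20.6], [498.5, 18.9]]
[280 275  15  56 574] [286.4 303.8] [[428.1, 136.9], [428.6, 130.7], [441.6, 134.2], [414.9, 132.9]]
[347 275  14  56 566] [353.8 303.7] [[430.3, 107.2], [430.7, 101.5], [443.7, 105.5], [417.1, 102.8]]
[ 548  412   44   39 1016] [572.7 428.2] [[367.4, 0.5], [369.0, -20.9], [379.8, -7.3], [356.8, -13.6]]
```

View pics/r2.png

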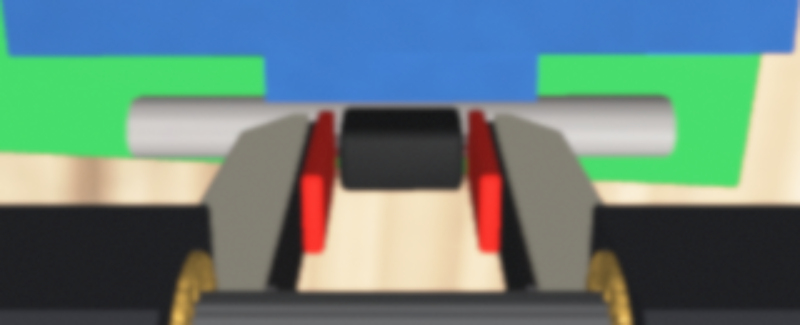

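The grasp looks the same as the first one. I'll lift and carry the door back over the hinge, where the home tool pose was (422.4, -103.5, 57.2).

Emit:
send_rows(increments=[{"x":0,"y":0,"z":0.03,"ax":0,"ay":0,"az":0,"gripper":0.8},{"x":0,"y":0,"z":0.1,"ax":0,"ay":0,"az":0,"gripper":0.8},{"x":0,"y":0,"z":0.2,"ax":0,"ay":0,"az":0,"gripper":0.8},{"x":0,"y":0,"z":0.33,"ax":0,"ay":0,"az":0,"gripper":0.8},{"x":0,"y":0,"z":0.45,"ax":0,"ay":0,"az":0,"gripper":0.8},{"x":0,"y":0,"z":0.53,"ax":0,"ay":0,"az":0,"gripper":0.8},{"x":0,"y":0,"z":0.55,"ax":0,"ay":0,"az":0,"gripper":0.8},{"x":0,"y":0,"z":0.55,"ax":0,"ay":0,"az":0,"gripper":0.8}])

```text
time_s: 22.32
tool_pos: [422.7, 118.6, 135.9]
eef_rot: [-1.243, 1.155, -1.155]
force: [-0.6, -0.8, -2.4]
width: 34.7
```

Emit:
send_rows(increments=[{"x":0,"y":-0.05,"z":0,"ax":0,"ay":0,"az":0,"gripper":0.8},{"x":0,"y":-0.15,"z":0,"ax":0,"ay":0,"az":0,"gripper":0.8},{"x":0,"y":-0.3,"z":0,"ax":0,"ay":0,"az":0,"gripper":0.8},{"x":0,"y":-0.45,"z":0,"ax":0,"ay":0,"az":0,"gripper":0.8},{"x":0,"y":-0.6,"z":0,"ax":0,"ay":0,"az":0,"gripper":0.8},{"x":0,"y":-0.75,"z":0,"ax":0,"ay":0,"az":0,"gripper":0.8},{"x":0,"y":-0.9,"z":0,"ax":0,"ay":0,"az":0,"gripper":0.8},{"x":0,"y":-0.98,"z":0,"ax":0,"ay":0,"az":0,"gripper":0.8},{"x":0,"y":-1.0,"z":0,"ax":0,"ay":0,"az":0,"gripper":0.8},{"x":0,"y":-1.0,"z":0,"ax":0,"ay":0,"az":0,"gripper":0.8}])

```text
time_s: 23.58
tool_pos: [422.6, -81.0, 135.9]
eef_rot: [-1.243, 1.156, -1.155]
force: [0.1, 0.4, -0.8]
width: 34.9
```

```bash
python3 - <<'E'
from go import *
to([422.4,-103.5,120],[-1.244,1.153,-1.154])
E
```

```text
t 23.575 pos [422.6 -81.  135.9] shift [-0.0012 -0.1125 -0.0795]
turn [-0.0002 -0.0002  0.0004]
```

Emit:
send_rows(increments=[{"x":-0.001,"y":-0.05,"z":0,"ax":0,"ay":0,"az":0.0004,"gripper":0.8},{"x":-0.001,"y":-0.1125,"z":0,"ax":0,"ay":0,"az":0.0004,"gripper":0.8},{"x":-0.001,"y":-0.1125,"z":-0.05,"ax":0,"ay":0,"az":0.0004,"gripper":0.8},{"x":-0.001,"y":-0.1125,"z":-0.12,"ax":0,"ay":0,"az":0.0004,"gripper":0.8},{"x":-0.001,"y":-0.1125,"z":-0.15,"ax":0,"ay":0,"az":0.0004,"gripper":0.8},{"x":-0.001,"y":-0.1125,"z":-0.15,"ax":0,"ay":0,"az":0.0004,"gripper":0.8},{"x":-0.001,"y":-0.1125,"z":-0.15,"ax":0,"ay":0,"az":0.0004,"gripper":0.8}])

```text
time_s: 24.45
tool_pos: [422.9, -103.9, 106.3]
eef_rot: [-1.244, 1.153, -1.153]
force: [-0.2, -0.5, -1.3]
width: 34.8
```

```bash
python3 - <<'E'
from go import *
from red import *
to([422.4,-103.5,57.2],[-1.244,1.153,-1.154])
im=get_image("wrist");cv2.imwrite("pics/s2.png",cv2.resize(im[230:360,160:480],(800,325)))
im=get_image("side");cv2.imwrite("pics/s_side.png",cv2.resize(im[150:310,220:420],(750,600)))
E
```

```text
t 24.45 pos [ 422.9 -103.9  106.3] shift [-0.0025  0.0018 -0.2454]
turn [-0.0001 -0.     -0.0001]
```

View pics/s2.png

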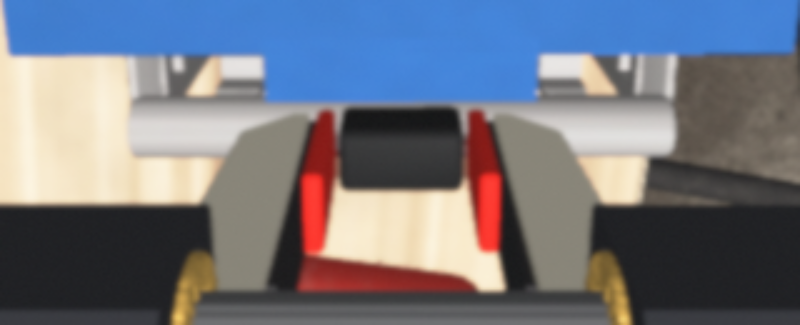

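View pics/s_side.png

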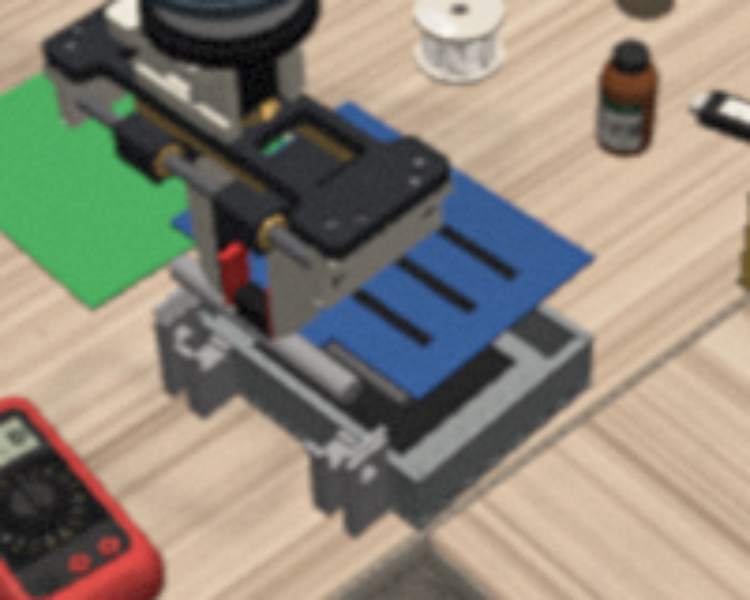

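Aligned. I'll lower into the ears in stages, watching the force.

Emit:
send_rows(increments=[{"x":-0.002,"y":0.002,"z":-0.05,"ax":0,"ay":0,"az":0,"gripper":0.8},{"x":-0.002,"y":0.002,"z":-0.1,"ax":0,"ay":0,"az":0,"gripper":0.8},{"x":-0.002,"y":0.002,"z":-0.14,"ax":0,"ay":0,"az":0,"gripper":0.8},{"x":-0.002,"y":0.002,"z":-0.16,"ax":0,"ay":0,"az":0,"gripper":0.8},{"x":-0.002,"y":0.002,"z":-0.17,"ax":0,"ay":0,"az":0,"gripper":0.8},{"x":-0.002,"y":0.002,"z":-0.17,"ax":0,"ay":0,"az":0,"gripper":0.8}])

```text
time_s: 25.3
tool_pos: [422.4, -103.5, 72.1]
eef_rot: [-1.244, 1.153, -1.153]
force: [0.2, 0.6, -1.3]
width: 34.8
```

```bash
python3 - <<'E'
from go import *
from red import *
to([422.4,-103.5,57.2],[-1.244,1.153,-1.154])
im=get_image("wrist");cv2.imwrite("pics/t2.png",cv2.resize(im[230:360,160:480],(800,325)))
E
```

```text
t 25.3 pos [ 422.4 -103.5   72.1] shift [ 0.0001  0.0002 -0.0747]
turn [-0.0001 -0.0001 -0.    ]
```

View pics/t2.png

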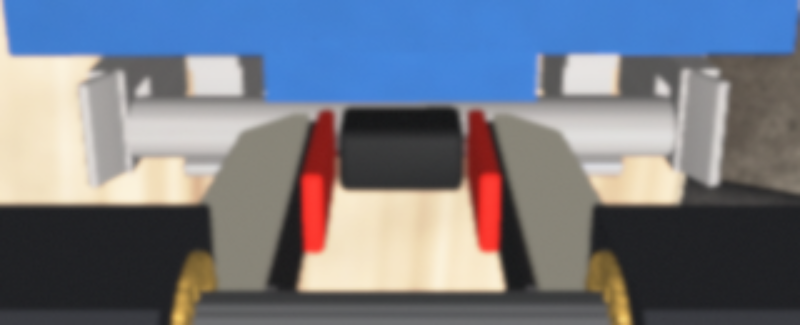

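Emit:
send_rows(increments=[{"x":0,"y":0,"z":-0.02,"ax":0,"ay":0,"az":0,"gripper":0.8},{"x":0,"y":0,"z":-0.04,"ax":0,"ay":0,"az":0,"gripper":0.8},{"x":0,"y":0,"z":-0.055,"ax":0,"ay":0,"az":0,"gripper":0.8},{"x":0,"y":0,"z":-0.065,"ax":0,"ay":0,"az":0,"gripper":0.8},{"x":0,"y":0,"z":-0.07,"ax":0,"ay":0,"az":0,"gripper":0.8},{"x":0,"y":0,"z":-0.07,"ax":0,"ay":0,"az":0,"gripper":0.8}])

```text
time_s: 26.1
tool_pos: [422.3, -103.5, 58.1]
eef_rot: [-1.244, 1.153, -1.153]
force: [0.2, 0.3, -2.6]
width: 35.0
```

```bash
python3 - <<'E'
from go import *
from red import *
to([422.4,-103.5,57.2],[-1.244,1.153,-1.154])
print(get_obs()["force"],get_obs()["moment"])
im=get_image("wrist");cv2.imwrite("pics/u2.png",cv2.resize(im[230:360,160:480],(800,325)))
E
```

```text
t 26.1 pos [ 422.3 -103.5   58.1] shift [ 0.0005 -0.0001 -0.0046]
turn [-0.0001 -0.0001 -0.    ]
[ 0.18399231  0.25194182 -2.57244002] [ 0.05905651  0.14827463 -0.03564396]
```

View pics/u2.png

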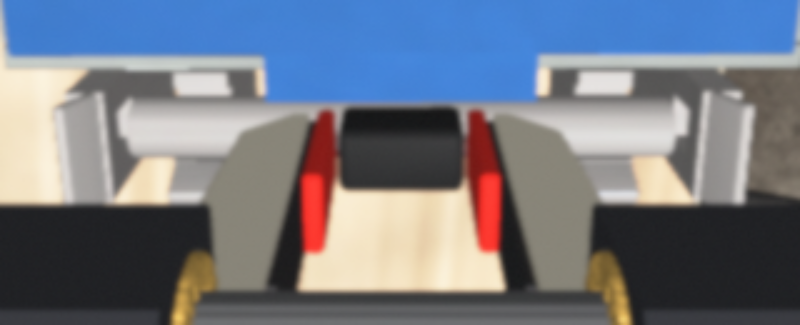

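Emit:
send_rows(increments=[{"x":0,"y":0,"z":-0.004,"ax":0,"ay":0,"az":0,"gripper":0.8},{"x":0,"y":0,"z":-0.008,"ax":0,"ay":0,"az":0,"gripper":0.8},{"x":0,"y":0,"z":-0.008,"ax":0,"ay":0,"az":0,"gripper":0.8}])

```text
time_s: 26.52
tool_pos: [422.5, -103.6, 57.3]
eef_rot: [-1.244, 1.153, -1.154]
force: [-2.5, 0.6, 7.3]
width: 35.2
```

Seated (7 N up). I'll open gradually, keeping clear of the ears.

Emit:
send_rows(increments=[{"x":0,"y":0,"z":0,"ax":0,"ay":0,"az":0,"gripper":0.58},{"x":0,"y":0,"z":0,"ax":0,"ay":0,"az":0,"gripper":0.5},{"x":0,"y":0,"z":0,"ax":0,"ay":0,"az":0,"gripper":0.4},{"x":0,"y":0,"z":0,"ax":0,"ay":0,"az":0,"gripper":0.3},{"x":0,"y":0,"z":0,"ax":0,"ay":0,"az":0,"gripper":0.2},{"x":0,"y":0,"z":0,"ax":0,"ay":0,"az":0,"gripper":0.2},{"x":0,"y":0,"z":0,"ax":0,"ay":0,"az":0,"gripper":0.2}])

```text
time_s: 27.4
tool_pos: [422.3, -103.5, 56.5]
eef_rot: [-1.244, 1.153, -1.153]
force: [-0.5, 0.1, 0.9]
width: 74.1
```

```bash
python3 - <<'E'
from go import *
from red import *
to([422.4,-103.5,57.2],[-1.244,1.153,-1.154])
print(get_obs()["force"])
im=get_image("wrist");cv2.imwrite("pics/v2.png",cv2.resize(im[230:360,160:480],(800,325)))
im=get_image("side");cv2.imwrite("pics/v_side.png",cv2.resize(im[150:310,220:420],(750,600)))
E
```

```text
t 27.4 pos [ 422.3 -103.5   56.5] shift [0.0003 0.     0.0037]
turn [-0.0001 -0.0001 -0.    ]
[-0.51638481  0.11519162  0.9230638 ]
```

View pics/v2.png

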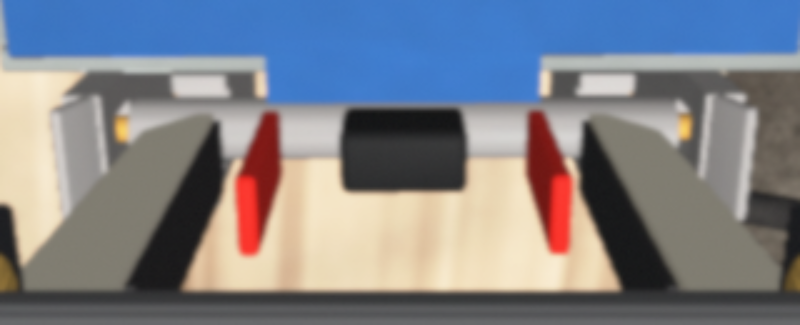

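View pics/v_side.png

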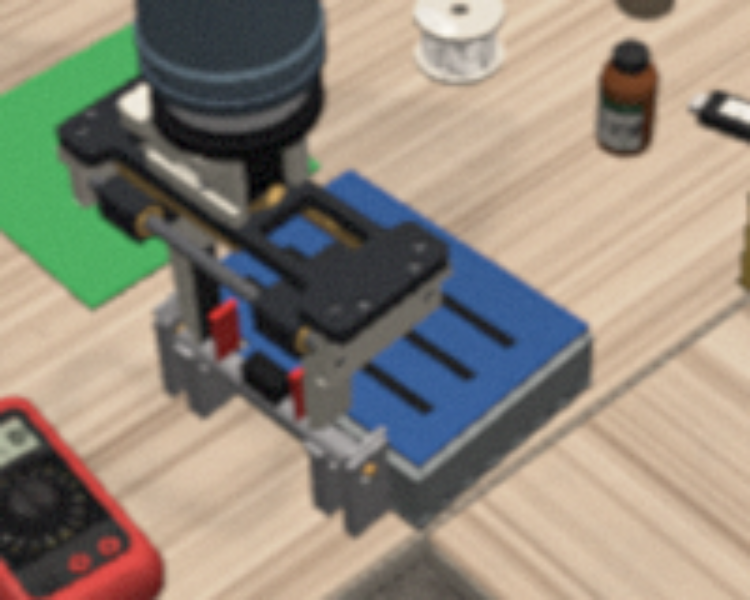

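Both pins are out and the tabs are fully spread. I'll raise the arm clear and compare the tab positions with the start.

Emit:
send_rows(increments=[{"x":0,"y":0,"z":0.1,"ax":0,"ay":0,"az":0,"gripper":0.2},{"x":0,"y":0,"z":0.3,"ax":0,"ay":0,"az":0,"gripper":0.2},{"x":0,"y":0,"z":0.55,"ax":0,"ay":0,"az":0,"gripper":0.2},{"x":0,"y":0,"z":0.66,"ax":0,"ay":0,"az":0,"gripper":0.2},{"x":0,"y":0,"z":0.66,"ax":0,"ay":0,"az":0,"gripper":0.2},{"x":0,"y":0,"z":0.66,"ax":0,"ay":0,"az":0,"gripper":0.2},{"x":0,"y":0,"z":0.66,"ax":0,"ay":0,"az":0,"gripper":0.2}])

```text
time_s: 28.38
tool_pos: [421.5, -103.1, 187.1]
eef_rot: [-1.245, 1.156, -1.151]
force: [-0.5, -0.2, 0.2]
width: 74.4
```

```bash
python3 - <<'E'
from go import *
from red import *
print(get_obs()["tool_pos"],get_obs()["time_s"])
cal=calibration("wrist");im=get_image("wrist");reds(im,cal,80)
h=cv2.cvtColor(im,cv2.COLOR_BGR2HSV)
blue=(h[...,0]>100)&(h[...,0]<125)&(h[...,1]>130)&(h[...,2]>60)
W,p=blob(blue,cal,44);print(rect(W))
cv2.imwrite("pics/w2.png",cv2.resize(im[190:250,220:420],(800,240),interpolation=cv2.INTER_CUBIC))
E
```

```text
[ 421.46297044 -103.07999315  187.09767982] 28.375
[211 122   6   8  43] [213.6 125.6] [[500.8, -14.7], [501.1, -18.5], [503.8, -17.0], [498.8, -17.0]]
[285 220   7  25 119] [287.9 232.7] [[422.3, -74.1], [422.7, -79.0], [432.9, -76.4], [412.7, -77.4]]
[352 220   7  25 113] [355.  232.5] [[426.4, -128.6], [426.8, -133.5], [437.0, -130.4], [416.9, -132.5]]
[ 248  286  101   61 2334] [305.2 308.2] [[343.6, -45.4], [350.2, -132.8], [375.9, -87.9], [317.4, -91.3]]
[166 322  10   7  55] [170.2 324.8] [[329.2, 26.8], [329.8, 18.9], [333.0, 22.3], [327.0, 22.5]]
((496.33935546875, -98.04588317871094), (136.07699584960938, 170.1158905029297), 4.518937587738037)
```

View pics/w2.png

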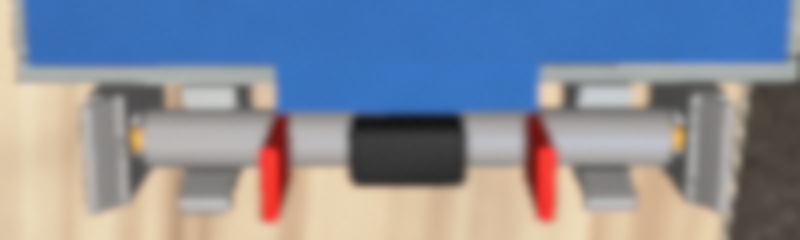

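```bash
python3 -c "
from rig import *
print(finish_job())"
```

```text
the job is handed in; nothing more can be done
None
```

The cell is in the box and the blue door is back in its hinge with both pins sprung out. I handed the job in at about 28.4 s of the 64 s; it reported no verdict.

- **Door off:** I pinched the red tabs at 28 N until both pins drew in. I lifted the door straight off, laid it on the green mat and let it go there.
- **Cell:** I placed it on the pad and released it. In the picture its centre was about 6 mm from the pad's middle, an estimate from pixels. Closing the door hid the cell, so I did not see it again after that.
- **Door back:** I took it by the tabs again, lowered it into the hinge until it touched (about 7 N), and opened the fingers slowly.
- **Last checks:** The brass pins showed at both barrel ends and the tabs were fully spread. Measured by the wrist camera, the door was within 1 mm and 0.1° of where it started, and the arm was clear of everything.
- **Disagreements:** The fixed cameras put the door's y about 3 mm away from the wrist camera's value. I used the wrist camera, because the fingertips appeared in its picture where its calibration predicted. My first move call was refused because its rows left out some keys, and I sent it again in full.

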